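Load the reflectance reader and hold its reference flap at the balance point

TASK

Pour all six ceramic balls from the glass beaker into the reader's sample pan and stand the empty beaker upright on the counter again, letting go of it. Then take the reader's hinged reference flap by its handle bar, swing it up from where it has fallen towards you to its balance point, straight upright, without letting it tip over towards the housing, and finish while gripping the bar and holding the flap still there for the reading. Leave the other things on the counter where they are.

Things in the scene. Friction and masses are not known exactly. Their poses are not given: they have to be found in the camera images.
- reader: reflectance reader, fixed: grey base plate 195 (its x) by 280 mm (its y), top at z 12 mm; white housing along the rear edge (x +74 to +122 mm, 74 mm tall); open sample pan on the left half, hinged flap on the right half. Origin on the counter, midway in y, below the flap's hinge line. x from hinge to housing (away from the robot, yaw up to 0.2 rad), y to its left (flap to pan), z up.
- pan_floor (a point): centre of the inner floor of the sample pan, an open aluminium tray with walls 4 mm thick; inside 104 mm (reader x) by 96 mm (reader y), 36 mm deep, rim at z 52 mm. In the reader's frame at (-5, +70, 16) mm; axes as the reader's.
- flap_hinge (a point): middle of the flap's hinge, whose axis is the reader's y; in the reader's frame at (0, -75, 40) mm, between two bearing cheeks 95 mm apart.
- flap_bar (a point): middle of the flap's handle bar: round steel bar, diameter 10 mm, 68 mm long, parallel to the hinge and 95 mm from it, on two thin posts 58 mm apart; below it an open window 52 mm wide, 28 mm high, then the black panel (80 mm wide, 5 mm thick, reaching 62 mm from the hinge). z points from hinge to bar. The bar can turn between two fingers.
- flap (a joint): lean of the flap, rad: 0 is straight upright, its balance point; positive leans towards the robot (reader's -x), negative towards the housing. Swings freely, about 0.2 kg, almost no friction: let go elsewhere it falls to a stop at +0.72 or -0.72. It starts fallen towards the robot, at about +0.7.
- beaker: clear glass beaker, outer diameter 54 mm, 68 mm tall, inner diameter about 45 mm, floor 2 mm thick, standing on the counter left of the reader with six balls in one layer on its floor, in all about 0.12 kg. Origin: centre of its underside, z up. Its rim is plain.
- ball_1_center (a point): centre of white ceramic grinding ball 1 of 6, diameter 12 mm, 10 g, all alike
- ball_2_center (a point): centre of white ceramic grinding ball 2 of 6, diameter 12 mm, 10 g, all alike
- ball_3_center (a point): centre of white ceramic grinding ball 3 of 6, diameter 12 mm, 10 g, all alike
- ball_4_center (a point): centre of white ceramic grinding ball 4 of 6, diameter 12 mm, 10 g, all alike
- ball_5_center (a point): centre of white ceramic grinding ball 5 of 6, diameter 12 mm, 10 g, all alike
- ball_6_center (a point): centre of white ceramic grinding ball 6 of 6, diameter 12 mm, 10 g, all alike
- amber_bottle: bystander, loose: small dark bottle with black cap, 50 mm across, 92 mm tall; origin: centre of its underside
- big_weight: bystander, loose: brass weight with a knob, 25 mm across, 34 mm tall; origin: centre of its underside
- small_weight: bystander, loose: brass weight with a knob, 20 mm across, 27 mm tall; origin: centre of its underside
- cork: bystander, loose: cork stopper, 26 mm across and tall; origin: centre of its underside
- cuvette: bystander, loose: clear square cuvette standing up, 12x12x42 mm; origin: centre of its underside
- matchbox: bystander, loose: match box, 36x54x15 mm; origin: centre of its underside
- dropper: bystander, loose: dropper bottle, 37 mm across, 101 mm tall; origin: centre of its underside
Things that resemble listed ones, but are neither listed nor needed, are in the scene too. What is shaped like the beaker but purple is not meant.

How it is judged:
On the way, in this order (a step that is already met when the one before it is completed fails the run):
1. all six balls lie in the sample pan (x of ball_1_center in the frame of pan_floor between -0.053 and 0.053 m and y of ball_1_center in the frame of pan_floor between -0.049 and 0.049 m and z of ball_1_center in the frame of pan_floor between 0 and 0.036 m and x of ball_2_center in the frame of pan_floor between -0.053 and 0.053 m and y of ball_2_center in the frame of pan_floor between -0.049 and 0.049 m and z of ball_2_center in the frame of pan_floor between 0 and 0.036 m and x of ball_3_center in the frame of pan_floor between -0.053 and 0.053 m and y of ball_3_center in the frame of pan_floor between -0.049 and 0.049 m and z of ball_3_center in the frame of pan_floor between 0 and 0.036 m and x of ball_4_center in the frame of pan_floor between -0.053 and 0.053 m and y of ball_4_center in the frame of pan_floor between -0.049 and 0.049 m and z of ball_4_center in the frame of pan_floor between 0 and 0.036 m and x of ball_5_center in the frame of pan_floor between -0.053 and 0.053 m and y of ball_5_center in the frame of pan_floor between -0.049 and 0.049 m and z of ball_5_center in the frame of pan_floor between 0 and 0.036 m and x of ball_6_center in the frame of pan_floor between -0.053 and 0.053 m and y of ball_6_center in the frame of pan_floor between -0.049 and 0.049 m and z of ball_6_center in the frame of pan_floor between 0 and 0.036 m), for 0.2 s.
2. the beaker stands upright on the counter, let go (all of step 1 and angle between beaker's own z axis and vertical below 0.12 rad and height (world z) of beaker between -0.004 and 0.005 m and contact force between the fingers and beaker below 0.1 N and linear speed of beaker below 0.03 m/s), for 0.2 s.
3. the flap is gripped and upright (value of joint flap between -0.09 and 0.09 rad and velocity of joint flap between -0.15 and 0.15 rad/s and contact force between the fingers and flap above 1 N and contact force between beaker and flap below 0.1 N), for 0.2 s.
At the end, for the whole second after the job is handed in: All six balls lie in the sample pan; the beaker stands upright (within 7 degrees) on the counter, untouched; the flap is within 0.09 rad (5 degrees) of upright, still (below 0.15 rad/s), held by the fingers with more than 1 N, and nothing leans on it (all of step 2 and all of step 3); the arm keeps its last pose, push and grip.
It fails at once if the flap tips well past its balance point towards the housing (value of joint flap below -0.3 rad).
It fails at once if a bystander is moved by more than 25 mm (distance of any of amber_bottle, big_weight, small_weight, cork, cuvette, matchbox, dropper from where it was at the start of the episode above 0.025 m).
It also fails if it takes over 64 s, if anything falls off the work surface, if the arm or the gripper's body presses on something with over 40 N, if the wrist force passes 120 N, or if a joint passes its speed limit or range.

ROBOT

A 6-joint arm with a two-finger parallel gripper is mounted at the origin on a cart in front of the work surface, level with it; the furniture and walls round the work are solid. World frame = base frame: x ahead of the robot, y to its left, z up, the work surface at z = 0. Lengths are in m, angles in rad, forces in N, time in s.
With the tool pointing down it reaches from about 0.425 to 0.95 m from the base axis. Payload 3.5 kg.
Tool frame: the origin (TCP) lies midway between the tips of the shut fingers; the grasp point (between the pads) lies 19 mm behind it; z points along the fingers, y is the direction in which the jaws open and shut (so a half turn about z gives the same grasp; the last joint's range is limited). The gripper opens to 85 mm and grips with 20 to 120 N. Pads are 22 mm wide; open, the fingers measure 114 mm over their backs; the gripper's body (76 mm by 85 mm) begins 54 mm behind the grasp point. The pads swing forward as they close: fully open they stand 13 mm farther back than shut.
Start: joints at [1.11, 0.286, 1.577, -0, 1.279, -0.15], TCP at [0.206, 0.643, 0.231] pointing down, gripper open.
Joint ranges: [-2.77, 2.77], [-0.9, 2.22], [0.21, 2.48], [-1.53, 4.67], [0.24, 2.81], [-2.84, 2.84]. Speed limits (rad/s): [2.79, 2.79, 3.14, 3.14, 3.14, 3.14].

INTERFACE

Orientations are given as a unit quaternion [x, y, z, w].
In Python, from plant import ctrl gives the robot as it stands.
- The arm moves only by the tool apply_moves, never from a script. Its argument "moves" is a list that holds one entry, the list of rows, each a list of 7 numbers: the shift along the tool's x, y, z in m, then the turn, a rotation vector about the tool's x, y, z in degrees, then the gripper's target within -1 to 1 (shut at 1, half-way at 0, fully open at -1). In form: [[[tx, ty, tz, ax, ay, az, hand], ...]]. A call has 1 to 12 rows; each row shifts and turns the pose as measured when the row begins, along the tool's axes as they then stand; what a row does not reach is not made up. A row lasts 1/10 s, in which the tool goes at most 50 mm and 8.59 degrees, less where a joint would pass 70% of its speed; a pose out of reach is approached as far as the arm can. A call with a gripper value outside its range is refused whole. The fingers move at their own pace and stop on an object; "force" is the grip in N (left out, the last holds). Time passes only in rows, so rows that do not move let the fingers close. It gives the time, the measured TCP pose, the force and the opening at its end, in the units of the state.
- ctrl.get_state(): the state, without advancing time (a new reading comes with each control period).
- ctrl.read_camera(name): name is "scene" or "side" or "wrist"; returns the picture (384x512x3 uint8, red, green, blue); there is no depth.
- ctrl.get_calibration(name): a dict with "camera_matrix" (3x3 intrinsics, pixels), "cam_to_world" (4x4, takes a point from camera to world coordinates). Camera axes: x right, y up, looking along -z (the intrinsics and any distortion apply to the point x, -y, -z); pixel columns grow to the right and rows downward; lengths in m; the calibration is good to about 2 mm. A picture is of the moment at which its call begins: read the wrist's pose just before it. get_calibration takes no time and is no camera call; for the wrist camera it gives the pose at the moment of the call.
- ctrl.sign_off(): hands the job in, once; it reports no verdict.
The state is a dict: "time": time; "qpos": joint angles; "dq": joint speeds; "joint_efforts": joint torques, N m; "eef_pos": TCP position; "tcp_rot": TCP orientation; "contact_force": force on the tool from outside, world axes, zero at the start; "wrist_torque": the same for the moment, N m; "opening": opening from 0.0 (shut) to 1.0 (fully open).
Only numpy, scipy, OpenCV 4.12 (cv2) and the standard library are available. Lean on these libraries where they do the work, as an engineer would, in place of code of your own. Each camera call takes 0.05 s, during which the arm holds its last target. There are 200 camera calls.

## Working session

There is one attempt and no reset: what is moved stays moved. The work goes in short steps, Python scripts to look and compute and a tool call to move; the robot and the scene stay as the last step left them, time stands still between calls to the robot, and variables do not carry over. Pictures are saved under pics/ and viewed, about 8 in all and at most 12, crops included, and the job is handed in when it is done.

Besides the shell and the picture viewer there is one more tool, called as name([rows], argument=value, ...), one row to a line, values as JSON. apply_moves: Moves the arm, as the interface text tells. Its arguments: {"type":"object","properties":{"moves":{"type":"array","items":{"type":"array","items":{"type":"array","items":{"type":"number"}}}},"force":{"type":"number"}},"required":["moves"]}

```bash
ls; mkdir -p pics; python3 - <<'E'
from plant import ctrl
import cv2,numpy as np
print(ctrl.get_state())
ims=[]
for n in ["scene","side"]:
    im=ctrl.read_camera(n); c=ctrl.get_calibration(n); 
    np.savez(n,im=im,K=c["camera_matrix"],T=c["cam_to_world"]); print(n,c)
    cv2.imwrite(f"pics/{n}0.png",cv2.resize(im[:,:,::-1],(800,600)))
E
```

```text
pics
{'time': 0.0, 'qpos': array([ 1.11000392e+00,  2.87183857e-01,  1.57816505e+00,  1.29101169e-05,
        1.27858499e+00, -1.50023263e-01]), 'dq': array([ 1.12958270e-03,  3.88459377e-05,  4.29144226e-04, -4.94955738e-04,
        5.53109948e-04,  1.58960816e-03]), 'joint_efforts': array([-4.88742990e-04, -4.05994141e+01, -2.92622513e+01, -1.89151492e-04,
        5.99690553e-03,  1.58439082e-05]), 'eef_pos': array([0.20610142, 0.64208496, 0.22994151]), 'tcp_rot': array([ 1.54761785e-01,  9.87951122e-01, -1.11459594e-03, -3.57879441e-04]), 'contact_force': array([ 0.17975694, -0.3240789 , -0.48290488]), 'wrist_torque': array([-0.02062122,  0.0050337 , -0.05808669]), 'opening': 0.9983072249964818}
scene {'camera_matrix': array([[382.63104858,   0.        , 255.79339506],
       [  0.        , 382.63104858, 192.23168686],
       [  0.        ,   0.        ,   1.        ]]), 'cam_to_world': array([[ 0.7946424 ,  0.29385246, -0.53121953, -0.11984615],
       [-0.60657972,  0.41976538, -0.67517262, -0.77624569],
       [ 0.02458643,  0.85874778,  0.51180831,  0.7612823 ],
       [ 0.        ,  0.        ,  0.        ,  1.        ]])}
side {'camera_matrix': array([[413.59539229,   0.        , 253.86684156],
       [  0.        , 413.59539229, 193.65482754],
       [  0.        ,   0.        ,   1.        ]]), 'cam_to_world': array([[-0.92575144,  0.18644908, -0.32896963,  0.04154978],
       [-0.37798587, -0.48052653,  0.79134123,  1.23339962],
       [-0.01053379,  0.85693115,  0.51532324,  0.8620368 ],
       [ 0.        ,  0.        ,  0.        ,  1.        ]])}
```

View pics/scene0.png

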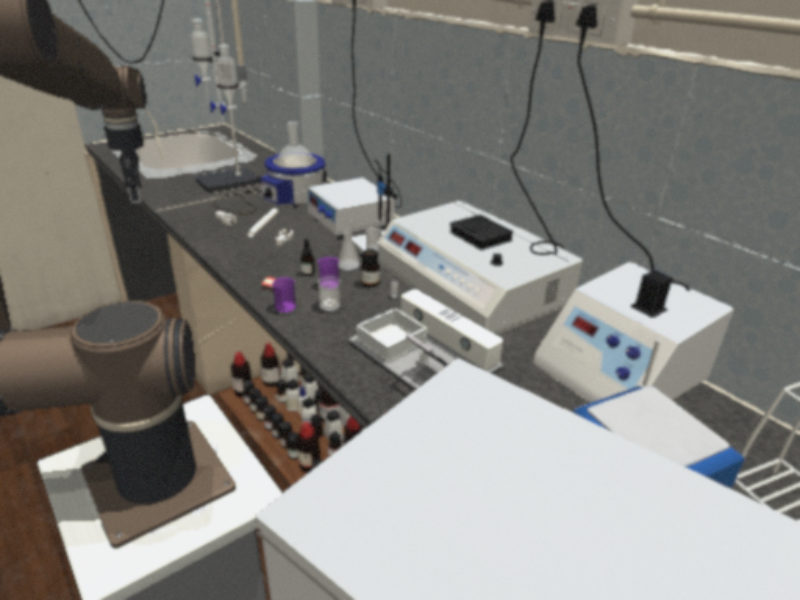

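View pics/side0.png

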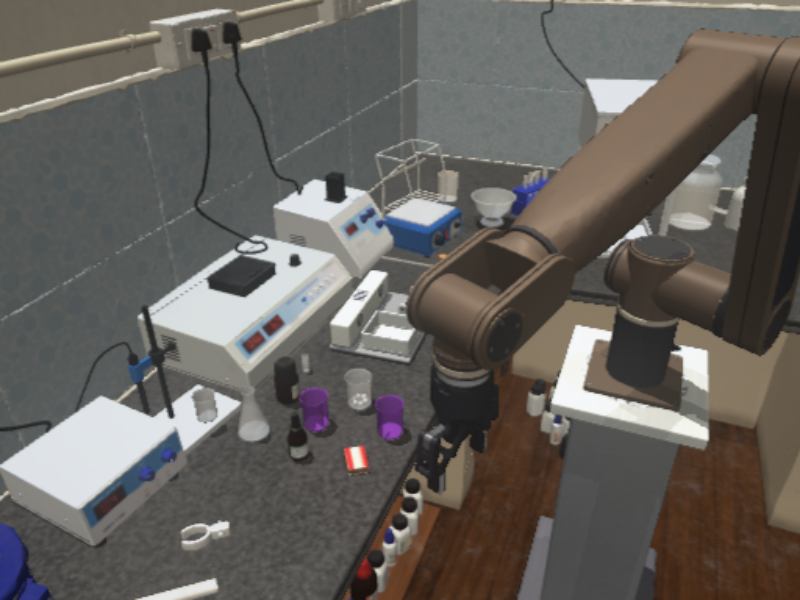

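Scene view: the clear beaker is at (329,292), with purple ones at (285,295) and (328,270). The reader's pan is at (392,335) and the flap near (430,365). In the side view the clear beaker with balls is at (358,390), the purple ones at (315,410) and (390,417), and the reader at (375,325). An empty clear vessel stands far off at (205,405). The meant beaker is the one at (358,390): it is clear, has balls, and is next to the reader. I'll confirm it in an enlarged crop.

```bash
cat > h.py <<'E'
import numpy as np,cv2
from scipy.spatial.transform import Rotation as R
def ray(K,T,u,v):
    d=np.linalg.inv(K)@[u,v,1.]; d=T[:3,:3]@[d[0],-d[1],-d[2]]; return T[:3,3],d/np.linalg.norm(d)
def plane(K,T,u,v,z):
    o,d=ray(K,T,u,v); return o+d*(z-o[2])/d[2]
def proj(K,T,p):
    q=T[:3,:3].T@(np.asarray(p)-T[:3,3]); q=K@[q[0],-q[1],-q[2]]; return q[:2]/q[2]
def tri(*rays):
    A=0;b=0
    for o,d in rays:
        M=np.eye(3)-np.outer(d,d);A=A+M;b=b+M@o
    return np.linalg.solve(A,b)
def load(n): z=np.load(n+".npz"); return z["im"],z["K"],z["T"]
E
python3 - <<'E'
from h import *
s,K,T=load("side"); c,K2,T2=load("scene")
print("beaker base",plane(K,T,229,259,0),plane(K2,T2,210.5,196,0))
print("pan rim", [plane(K,T,x/1.5625,y/1.5625,.052).round(3) for x,y in [(362,333),(414,340),(425,315),(378,310)]])
A=cv2.resize(s[160:310,160:300],None,fx=4.2,fy=4,interpolation=cv2.INTER_CUBIC)[:, :400+188]
A=cv2.resize(s[165:305,170:280],(440,560),interpolation=cv2.INTER_CUBIC)
B=cv2.resize(c[150:260,160:330],(0,0),fx=2.1,fy=2.1*1,interpolation=cv2.INTER_CUBIC)
o=np.zeros((560,800,3),np.uint8);o[:,:440]=A;o[:B.shape[0],440:440+B.shape[1]]=B[:,:360]
cv2.imwrite("pics/crop1.png",o[:,:,::-1])
E
```

```text
beaker base [0.51252467 0.31485123 0.        ] [0.51205426 0.30467571 0.        ]
pan rim [array([0.581, 0.141, 0.052]), array([0.462, 0.125, 0.052]), array([0.475, 0.018, 0.052]), array([0.587, 0.037, 0.052])]
```

View pics/crop1.png

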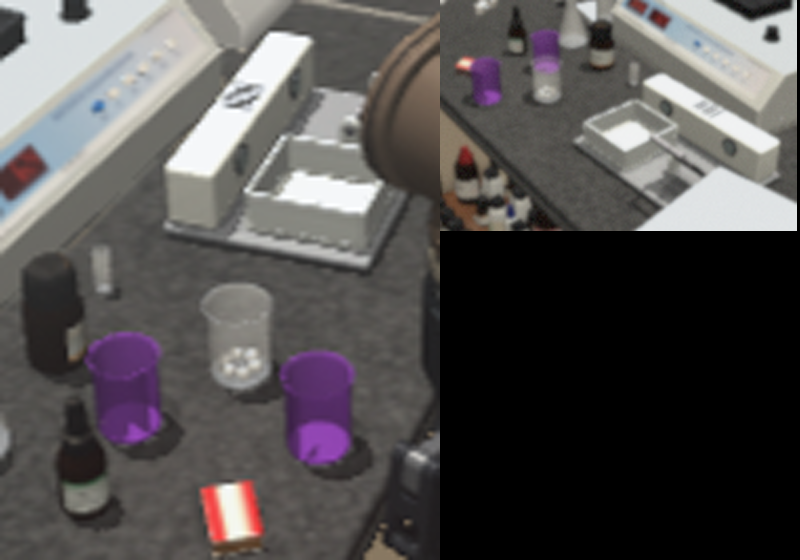

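Confirmed: the clear beaker with six white balls is at crop (238,335), and the purple ones at (123,390) and (318,405) are decoys.

```bash
python3 - <<'E'
from h import *
s,K,T=load("side")
for n,x,y,z in [("beaker rim",237,305,.068),("balls",240,362,.008),("beaker base",240,370,0),("purpleA rim",123,355,.068),("purpleA base",129,427,0),("purpleB rim",317,373,.068),("purpleB base",319,445,0),("amber base",57,355,0),("cuvette",106,290,0),("dropper base",85,505,0),("matchbox",232,510,.015),("housing top left far",168,175,.074),("housing top near",215,185,.074),("base corner left",168,228,.012),("base corner near",368,265,.012),("pan rim nearleft",372,212,.052),("pan farleft",247,192,.052),("pan farright",293,140,.052),("edge",390,470,0),("edge2",340,555,0)]:
    print(n,plane(K,T,170+x/4,165+y/4,z).round(3))
E
```

```text
beaker rim [0.511 0.31  0.068]
balls [0.513 0.307 0.008]
beaker base [ 0.513  0.307 -0.   ]
purpleA rim [0.565 0.396 0.068]
purpleA base [0.564 0.4   0.   ]
purpleB rim [0.421 0.362 0.068]
purpleB base [0.42  0.365 0.   ]
amber base [0.66  0.345 0.   ]
cuvette [ 0.665  0.253 -0.   ]
dropper base [0.553 0.486 0.   ]
matchbox [0.445 0.465 0.015]
housing top left far [0.642 0.171 0.074]
housing top near [0.597 0.17  0.074]
base corner left [0.65  0.165 0.012]
base corner near [0.462 0.152 0.012]
pan rim nearleft [0.467 0.129 0.052]
pan farleft [0.581 0.14  0.052]
pan farright [0.578 0.046 0.052]
edge [0.36 0.37 0.  ]
edge2 [0.363 0.463 0.   ]
```

apply_moves([
  [[-0.036,-0.03,0,0,0,0,-1],[-0.036,-0.03,0,0,0,0,-1],[-0.036,-0.03,0,0,0,0,-1],[-0.036,-0.03,0,0,0,0,-1],[-0.036,-0.03,0,0,0,0,-1]],
])

```text
time: 0.6
eef_pos: [0.3311, 0.4412, 0.2258]
tcp_rot: [0.15, 0.989, -0.003, -0.002]
contact_force: [1.1, 0.3, 0.6]
opening: 0.998
```

```bash
cat >> h.py <<'E'
import json
def log():
    from plant import ctrl
    s=ctrl.get_state()
    open("log.txt","a").write(json.dumps([list(map(float,s[k])) for k in("qpos","eef_pos","tcp_rot")])+"\n")
    return s
def plan(p,Rt,n=None,p0=None,R0=None):
    "per-row tool-frame shift and turn to bring TCP to p, rotation Rt"
    if p0 is None:
        s=log(); p0=s["eef_pos"]; R0=R.from_quat(s["tcp_rot"]); print("t",round(s["time"],2),"at",p0.round(4),"z",R0.as_matrix()[:,2].round(3),"y",R0.as_matrix()[:,1].round(3),"q",s["qpos"].round(3),"open",round(s["opening"],3),"F",s["contact_force"].round(1))
    w=(R0.inv()*Rt).as_rotvec(); d=R0.inv().apply(np.asarray(p)-p0)
    if n is None: n=int(max(np.linalg.norm(d)/.045,np.degrees(np.linalg.norm(w))/8.4))+1
    S=sum(R.from_rotvec(w*k/n).as_matrix() for k in range(n))
    print("rows",n,"shift",np.linalg.solve(S,d).round(4),"turn",np.degrees(w/n).round(2))
def rot(zdir,ydir):
    z=np.array(zdir,float);z/=np.linalg.norm(z);y=np.array(ydir,float);y-=z*(y@z);y/=np.linalg.norm(y)
    return R.from_matrix(np.c_[np.cross(y,z),y,z])
E
python3 - <<'E'
from h import *
a=np.radians(28);b=np.radians(60)
z=[np.cos(b)*np.cos(a),np.cos(b)*np.sin(a),-np.sin(b)]
for sg in(1,-1): plan([.44,.25,.25],rot(z,[-sg*np.sin(a),sg*np.cos(a),0]))
E
```

```text
t 0.6 at [0.3311 0.4412 0.2258] z [-0.005 -0.005 -1.   ] y [ 0.296  0.955 -0.007] q [ 7.430e-01  2.300e-02  1.883e+00 -1.000e-03  1.242e+00 -5.270e-01] open 0.998 F [1.1 0.3 0.6]
rows 7 shift [-0.0156 -0.0283 -0.001 ] turn [-1.73 -4.1  -6.3 ]
t 0.6 at [0.3311 0.4412 0.2258] z [-0.005 -0.005 -1.   ] y [ 0.296  0.955 -0.007] q [ 7.430e-01  2.300e-02  1.883e+00 -1.000e-03  1.242e+00 -5.270e-01] open 0.998 F [1.1 0.3 0.6]
rows 17 shift [-0.0149  0.0059 -0.0046] turn [-2.09  0.88  7.7 ]
```

apply_moves([
  [[-0.0156,-0.0283,-0.001,-1.73,-4.1,-6.3,-1],[-0.0156,-0.0283,-0.001,-1.73,-4.1,-6.3,-1],[-0.0156,-0.0283,-0.001,-1.73,-4.1,-6.3,-1],[-0.0156,-0.0283,-0.001,-1.73,-4.1,-6.3,-1],[-0.0156,-0.0283,-0.001,-1.73,-4.1,-6.3,-1],[-0.0156,-0.0283,-0.001,-1.73,-4.1,-6.3,-1],[-0.0156,-0.0283,-0.001,-1.73,-4.1,-6.3,-1],[0,0,0,0,0,0,-1]],
])

```text
time: 1.4
eef_pos: [0.4343, 0.2491, 0.2445]
tcp_rot: [-0.222, 0.943, 0.059, 0.241]
contact_force: [0.1, -0.1, 0.5]
opening: 0.999
```

```bash
python3 - <<'E'
from h import *
s=log(); print(s)
from plant import ctrl
for n in ["side","scene","wrist"]:
    c=ctrl.get_calibration(n); im=ctrl.read_camera(n)
    np.savez(n+"1",im=im,K=c["camera_matrix"],T=c["cam_to_world"])
w,s_,c=[np.load(n+"1.npz")["im"] for n in("wrist","side","scene")]
o=np.zeros((600,800,3),np.uint8); o[:384,:512]=w
o[384:,:300]=cv2.resize(s_[165:273,190:340],(300,216)); 
o[384:,310:610]=cv2.resize(c[190:298,200:350],(300,216))
cv2.imwrite("pics/w1.png",o[:,:,::-1]); print(ctrl.get_calibration("wrist"))
E
```

```text
{'time': 1.4, 'qpos': array([ 0.26873188, -0.40651866,  2.26858038,  0.13560631,  0.79069569,
       -1.83563718]), 'dq': array([ 0.02527492, -0.01004069,  0.01716172, -0.00627794,  0.02489291,
        0.07105336]), 'joint_efforts': array([ -0.72169064, -14.54962492, -30.26008129,   0.31452684,
        -1.15217406,  -0.57147631]), 'eef_pos': array([0.43428836, 0.24910593, 0.24451904]), 'tcp_rot': array([-0.22185077,  0.94291937,  0.05873024,  0.24132146]), 'contact_force': array([ 0.12400738, -0.14337218,  0.49034893]), 'wrist_torque': array([-0.10999815,  0.1806887 ,  0.02664366]), 'opening': 0.9992258167907164}
{'camera_matrix': array([[287.90517949,   0.        , 256.91820688],
       [  0.        , 287.90517949, 191.04368761],
       [  0.        ,   0.        ,   1.        ]]), 'cam_to_world': array([[-0.44876083, -0.63710452, -0.62666701,  0.31759688],
       [ 0.89363931, -0.31620543, -0.31846963,  0.19228102],
       [ 0.00474293, -0.70293098,  0.71124226,  0.33627709],
       [ 0.        ,  0.        ,  0.        ,  1.        ]])}
```

View pics/w1.png

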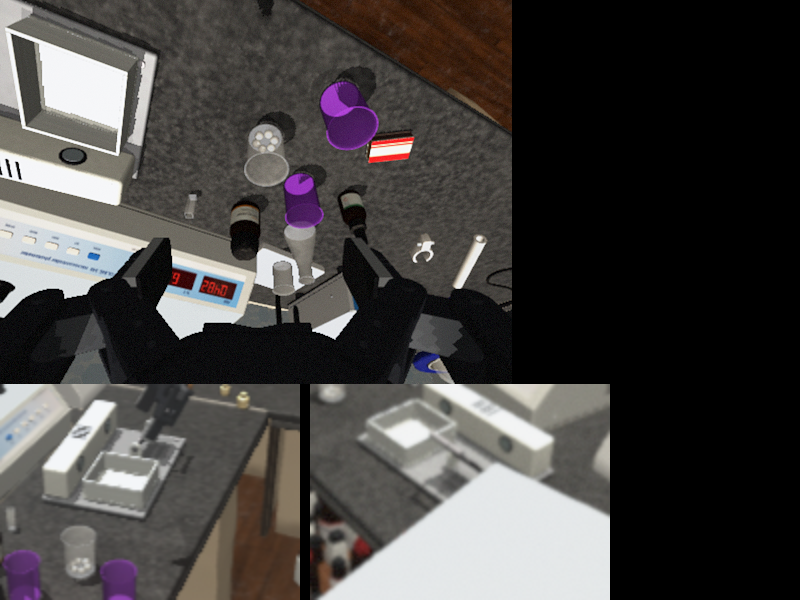

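```bash
cat > kin.py <<'E'
from h import *
from scipy.optimize import least_squares
Y=lambda a:R.from_euler('y',a).as_matrix()
Z=lambda a:R.from_euler('z',a).as_matrix()
def fk(q,p):
    h,a1,L1,a3,L2,L3=p
    M=Z(q[0]); x=np.array([0,0,h])+M@[a1,0,0]
    M=M@Y(q[1]); x=x+M@[0,0,L1]
    M=M@Y(q[2]); x=x+M@[a3,0,L2]
    M=M@Z(q[3])@Y(q[4]); x=x+M@[0,0,L3]
    return x,M@Z(q[5])
def fit():
    D=[json.loads(l) for l in open("log.txt")]
    D.append([[1.11000392,.287183857,1.57816505,0,1.27858499,-.150023],[.20610142,.64208496,.22994151],None])
    f=lambda p:np.concatenate([fk(d[0],p)[0]-d[1] for d in D]+[.01*(p-np.array([.3,0,.4,0,.4,.25]))])
    r=least_squares(f,[.3,0,.4,0,.4,.25]); return r.x,r.fun[:-6]
def ik(pos,Rt,p,seed):
    f=lambda q:np.r_[fk(q,p)[0]-pos,.2*(R.from_matrix(fk(q,p)[1]).inv()*Rt).as_rotvec()]
    lo=[-2.77,-.9,.21,-1.53,.24,-2.84];hi=[2.77,2.22,2.48,4.67,2.81,2.84]
    r=least_squares(f,np.clip(seed,np.array(lo)+.02,np.array(hi)-.02),bounds=(lo,hi)); return r.x,np.linalg.norm(r.fun)
E
python3 - <<'E'
from kin import *
z=np.load("wrist1.npz");K,T=z["K"],z["T"]
print("beaker rim",plane(K,T,266,168,.068),"balls",plane(K,T,265,138,.008))
print("pan rim outer",[plane(K,T,u,v,.052).round(4) for u,v in[(8,27),(14,127),(121,155),(141,60)]],"floor", [plane(K,T,u,v,.016).round(4) for u,v in[(47,40),(38,107),(118,124),(128,67)]])
p,e=fit();print(p.round(4),abs(e).max())
D=[json.loads(l) for l in open("log.txt")]
q,x,tr=D[-1]; M=fk(q,p)[1]; d=R.from_matrix(M).inv()*R.from_quat(tr); print("tool offset",d.as_rotvec().round(3))
E
```

```text
beaker rim [0.51405474 0.30378845 0.068     ] balls [0.51171347 0.30286865 0.008     ]
pan rim outer [array([0.4833, 0.03  , 0.052 ]), array([0.5989, 0.0264, 0.052 ]), array([0.5866, 0.1407, 0.052 ]), array([0.4599, 0.1406, 0.052 ])] floor [array([0.5005, 0.0441, 0.016 ]), array([0.5895, 0.0336, 0.016 ]), array([0.5711, 0.1234, 0.016 ]), array([0.4918, 0.1229, 0.016 ])]
[-1.8007  0.2257  0.8309 -1.9932 -0.3802  0.8107] 0.09360815076460685
tool offset [-0.    -0.     1.571]
```

```bash
python3 - <<'E'
s=open("kin.py").read()
s=s.replace("h,a1,L1,a3,L2,L3=p","h,a1,L1,a3,L2,L3,b=p").replace("M@[a1,0,0]","M@[a1,b,0]").replace(".4,.25]",".4,.25,0]").replace("fun[:-6]","fun[:-7]").replace("return x,M@Z(q[5])","return x,M@Z(q[5]+np.pi/2)").replace("f=lambda p:","f=lambda p:").replace(".01*(p-",".003*(p-")
open("kin.py","w").write(s)
E
cat > t.py <<'E'
from kin import *
p,e=fit();print(p.round(4),abs(e).max())
q0=json.loads(open("log.txt").readlines()[-1])[0]
def dirz(az,be): a,b=np.radians([az,be]); return [np.cos(b)*np.cos(a),np.cos(b)*np.sin(a),-np.sin(b)]
def hor(az): a=np.radians(az); return np.array([-np.sin(a),np.cos(a),0])
for be in (20,30,40,50):
  for az in (10,20,30,40,50):
    Rt=rot(dirz(az,be),hor(az)); g=np.array([.513,.305,.045])+.012*Rt.as_matrix()[:,2]
    print(be,az,*[ (q.round(2).tolist(),round(r,3)) for q,r in [ik(g,Rt,p,q0)]])
E
python3 t.py
```

```text
[0.2398 0.0008 0.4431 0.0204 0.5715 0.2494 0.1009] 1.9889135430217753e-05
20 10 ([0.52, 0.19, 2.21, -1.53, 0.35, 0.24], np.float64(0.093))
20 20 ([0.26, 0.1, 2.26, 1.24, 0.24, -2.84], np.float64(0.113))
20 30 ([0.28, 0.1, 2.25, 1.16, 0.24, -2.84], np.float64(0.109))
20 40 ([0.3, 0.11, 2.24, 1.07, 0.24, -2.84], np.float64(0.111))
20 50 ([0.32, 0.12, 2.23, 0.99, 0.24, -2.84], np.float64(0.12))
30 10 ([0.48, 0.19, 2.22, -1.53, 0.27, 0.2], np.float64(0.062))
30 20 ([0.26, 0.12, 2.26, 1.23, 0.24, -2.84], np.float64(0.083))
30 30 ([0.28, 0.13, 2.25, 1.13, 0.24, -2.84], np.float64(0.077))
30 40 ([0.3, 0.13, 2.23, 1.04, 0.24, -2.84], np.float64(0.079))
30 50 ([0.3, 0.14, 2.22, 0.94, 0.27, -2.84], np.float64(0.09))
40 10 ([0.47, 0.2, 2.23, -1.53, 0.24, 0.18], np.float64(0.03))
40 20 ([0.26, 0.15, 2.25, 1.21, 0.24, -2.84], np.float64(0.055))
40 30 ([0.28, 0.15, 2.24, 1.11, 0.24, -2.84], np.float64(0.045))
40 40 ([0.29, 0.15, 2.23, 1.0, 0.24, -2.84], np.float64(0.048))
40 50 ([0.28, 0.16, 2.2, 0.88, 0.32, -2.84], np.float64(0.059))
50 10 ([0.46, 0.21, 2.22, -1.38, 0.24, 0.03], np.float64(0.011))
50 20 ([0.42, 0.19, 2.18, -0.5, 0.24, -1.02], np.float64(0.031))
50 30 ([0.28, 0.17, 2.24, 1.08, 0.24, -2.84], np.float64(0.017))
50 40 ([0.28, 0.17, 2.22, 0.96, 0.26, -2.84], np.float64(0.016))
50 50 ([0.26, 0.18, 2.19, 0.82, 0.38, -2.84], np.float64(0.029))
```

```bash
cat > t2.py <<'E'
from kin import *
p,e=fit()
def dirz(az,be): a,b=np.radians([az,be]); return [np.cos(b)*np.cos(a),np.cos(b)*np.sin(a),-np.sin(b)]
def hor(az): a=np.radians(az); return np.array([-np.sin(a),np.cos(a),0])
for be in (10,20,30,40):
  for az in (0,15,30,45,60):
    best=None
    for sg in (1,-1):
      Rt=rot(dirz(az,be),sg*hor(az)); g=np.array([.513,.305,.045])+.012*Rt.as_matrix()[:,2]
      for q4 in (1.5,2.3,3.1,3.9):
       for q6 in (-1.6,1.6,0):
        q,r=ik(g,Rt,p,[.4,.3,2.2,q4,.7,q6])
        if r<.002 : print(be,az,sg,q.round(2).tolist(),round(r,4)); break
       else: continue
       break
E
timeout 500 python3 t2.py
```

```text
10 0 1 [0.58, 0.51, 2.27, 3.8, 1.1, 1.35] 0.0
10 0 -1 [0.58, 0.51, 2.27, 3.8, 1.1, -1.79] 0.0
10 15 1 [0.43, 0.47, 2.35, 3.33, 1.08, 1.51] 0.0
10 15 -1 [0.43, 0.47, 2.35, 3.33, 1.08, -1.63] 0.0
10 30 1 [0.26, 0.46, 2.38, 2.85, 1.1, 1.66] 0.0
10 30 -1 [0.26, 0.46, 2.38, 2.85, 1.1, -1.48] 0.0
10 45 1 [0.11, 0.47, 2.35, 2.4, 1.15, 1.79] 0.0
10 45 -1 [0.11, 0.47, 2.35, 2.4, 1.15, -1.35] 0.0
10 60 1 [0.0, 0.5, 2.28, 2.01, 1.23, 1.9] 0.0
10 60 -1 [0.0, 0.5, 2.28, 2.01, 1.23, -1.24] 0.0
20 0 1 [0.57, 0.4, 2.28, 3.88, 0.85, 1.25] 0.0
20 0 -1 [0.57, 0.4, 2.28, 3.88, 0.85, -1.89] 0.0
20 15 1 [0.43, 0.36, 2.36, 3.36, 0.8, 1.47] 0.0
20 15 -1 [0.43, 0.36, 2.36, 3.36, 0.8, -1.67] 0.0
20 30 1 [0.27, 0.34, 2.39, 2.82, 0.82, 1.71] 0.0
20 30 -1 [0.27, 0.34, 2.39, 2.82, 0.82, -1.43] 0.0
20 45 1 [0.13, 0.35, 2.36, 2.32, 0.9, 1.9] 0.0
20 45 -1 [0.13, 0.35, 2.36, 2.32, 0.9, -1.24] 0.0
20 60 1 [0.03, 0.4, 2.29, 1.92, 1.02, 2.03] 0.0
20 60 -1 [0.03, 0.4, 2.29, 1.92, 1.02, -1.12] 0.0
30 0 1 [0.55, 0.32, 2.27, 4.03, 0.62, 1.08] 0.0
30 0 -1 [0.55, 0.32, 2.27, 4.03, 0.62, -2.06] 0.0
30 15 1 [0.42, 0.27, 2.34, 3
[... 160 characters left out ...]
-1.34] 0.0
30 45 1 [0.16, 0.27, 2.35, 2.17, 0.67, 2.07] 0.0
30 45 -1 [0.16, 0.27, 2.35, 2.17, 0.67, -1.07] 0.0
30 60 1 [0.06, 0.31, 2.28, 1.77, 0.83, 2.2] 0.0
30 60 -1 [0.06, 0.31, 2.28, 1.77, 0.83, -0.94] 0.0
40 0 1 [0.52, 0.26, 2.24, 4.34, 0.42, 0.76] 0.0
40 0 -1 [0.52, 0.26, 2.24, 4.34, 0.42, -2.38] 0.0
40 15 1 [0.41, 0.21, 2.3, 3.59, 0.27, 1.23] 0.0
40 15 -1 [0.41, 0.21, 2.3, 3.59, 0.27, -1.91] 0.0
40 30 1 [0.3, 0.2, 2.33, 2.51, 0.29, 2.04] 0.0
40 30 -1 [0.3, 0.2, 2.33, 2.51, 0.29, -1.1] 0.0
40 45 1 [0.19, 0.21, 2.31, 1.88, 0.47, 2.38] 0.0
40 45 -1 [0.19, 0.21, 2.31, 1.88, 0.47, -0.76] 0.0
40 60 1 [0.11, 0.25, 2.25, 1.54, 0.67, 2.46] 0.0
40 60 -1 [0.11, 0.25, 2.25, 1.54, 0.67, -0.68] 0.0
```

```bash
cat > pp.py <<'E'
from kin import *
p,e=fit()
def dirz(az,be): a,b=np.radians([az,be]); return [np.cos(b)*np.cos(a),np.cos(b)*np.sin(a),-np.sin(b)]
def hor(az): a=np.radians(az); return np.array([-np.sin(a),np.cos(a),0])
def ori(az,be,th=0): return rot(dirz(az,be),-hor(az))*R.from_euler('z',th,degrees=True)
def rows(qs,show=True):
    "joint way -> tool-frame rows"
    P=[fk(q,p) for q in qs]; out=[]
    for (a,A),(b,B) in zip(P,P[1:]):
        out.append([*(A.T@(b-a)).round(4).tolist(),*np.degrees(R.from_matrix(A.T@B).as_rotvec()).round(1).tolist()])
    return out,np.array([a for a,_ in P])
BK=np.array([.513,.305,.0]); GH=.045; OFF=.013
E
cat > t3.py <<'E'
from pp import *
Rg=ori(40,25); g=BK+[0,0,GH]+OFF*Rg.as_matrix()[:,2]
seed=[.2,.3,2.36,2.5,.75,-1.3]
qg,r=ik(g,Rg,p,seed); print("grasp",qg.round(3),r)
z=Rg.as_matrix()[:,2]
for back,up in [(.09,0),(.09,.06),(.09,.12),(.06,.12),(.06,.16)]:
    q,r=ik(g-back*z+[0,0,up],Rg,p,qg); print(back,up,q.round(3),round(r,4))
bt=Rg.inv().apply([0,0,1])
for az in (0,10,20,30):
  for be in (0,15):
    for th in (0,90,110,130):
      Rp=ori(az,be,th); b=Rp.apply(bt); lip=np.array([.533,.083,0])
      gp=np.array([.533,.083+.025,0])-.023*b; gp[2]=.118
      q,r=ik(gp+OFF*Rp.as_matrix()[:,2],Rp,p,[qg[0]-.3,*qg[1:3],3.1,1,qg[5]+np.radians(th)]); print(az,be,th,"tilt",np.degrees(np.arccos(b[2])).round(),"b",b.round(2),q.round(2),round(r,4))
E
python3 t3.py
```

```text
grasp [ 0.183  0.3    2.37   2.423  0.745 -1.234] 1.3771286054742879e-08
0.09 0 [ 0.041  0.086  2.48   2.029  0.724 -0.949] 0.0328
0.09 0.06 [ 0.051 -0.132  2.48   1.743  0.621 -0.59 ] 0.0345
0.09 0.12 [ 0.058 -0.321  2.48   1.498  0.588 -0.278] 0.0273
0.06 0.12 [ 0.103 -0.235  2.48   1.776  0.552 -0.537] 0.0103
0.06 0.16 [ 0.102 -0.343  2.48   1.636  0.537 -0.362] 0.0036
0 0 0 tilt 25.0 b [-0.42 -0.    0.91] [ 0.03  0.32  2.48  3.18  1.24 -1.58] 0.0038
0 0 90 tilt 90.0 b [-0.42 -0.91  0.  ] [ 0.09  0.31  2.47  3.24  1.22 -0.03] 0.0
0 0 110 tilt 108.0 b [-0.42 -0.85 -0.31] [0.09 0.31 2.47 3.23 1.22 0.32] 0.0
0 0 130 tilt 126.0 b [-0.42 -0.69 -0.58] [0.07 0.31 2.48 3.22 1.22 0.67] 0.0
0 15 0 tilt 10.0 b [-0.17 -0.    0.98] [ 0.07  0.12  2.48  3.29  0.77 -1.66] 0.0171
0 15 90 tilt 84.0 b [-0.41 -0.91  0.11] [ 0.1   0.12  2.48  3.3   0.77 -0.09] 0.0058
0 15 110 tilt 101.0 b [-0.49 -0.85 -0.19] [0.09 0.12 2.48 3.29 0.77 0.27] 0.0048
0 15 130 tilt 117.0 b [-0.56 -0.69 -0.45] [0.08 0.12 2.48 3.27 0.77 0.63] 0.0046
10 0 0 tilt 25.0 b [-0.42 -0.07  0.91] [-0.09  0.34  2.48  2.86  1.28 -1.48]
[... 1287 characters left out ...]
  1.06] 0.0164
30 0 0 tilt 25.0 b [-0.37 -0.21  0.91] [-0.32  0.32  2.46  2.27  1.34 -1.3 ] 0.0
30 0 90 tilt 90.0 b [ 0.09 -1.   -0.  ] [-0.28  0.32  2.48  2.31  1.34  0.25] 0.0023
30 0 110 tilt 108.0 b [ 0.06 -0.95 -0.31] [-0.28  0.31  2.48  2.31  1.34  0.6 ] 0.0018
30 0 130 tilt 126.0 b [-0.02 -0.81 -0.58] [-0.29  0.31  2.48  2.3   1.33  0.96] 0.0005
30 15 0 tilt 10.0 b [-0.15 -0.09  0.98] [-0.32  0.12  2.48  2.08  0.99 -1.08] 0.006
30 15 90 tilt 84.0 b [ 0.1  -0.99  0.11] [-0.26  0.12  2.48  2.12  0.97  0.48] 0.0107
30 15 110 tilt 101.0 b [ 0.   -0.98 -0.19] [-0.26  0.12  2.48  2.13  0.97  0.82] 0.0089
30 15 130 tilt 117.0 b [-0.14 -0.88 -0.45] [-0.26  0.12  2.48  2.14  0.97  1.17] 0.0062
```

```bash
cat > t4.py <<'E'
from pp import *
seed=[.2,.3,2.36,2.3,.75,-1.1]
for az in (50,60,70):
  for be in (25,35,45):
    Rg=ori(az,be); g=BK+[0,0,GH]+OFF*Rg.as_matrix()[:,2]; z=Rg.as_matrix()[:,2]
    qg,r=ik(g,Rg,p,seed); print(az,be,"grasp",qg.round(2),round(r,3),[(lambda q,r:(back,up,q[2:4].round(2).tolist(),round(r,3)))(*ik(g-back*z+[0,0,up],Rg,p,qg)) for back,up in [(.07,0),(.09,0),(.09,.08),(.05,.08),(.0,.12)]])
bt=ori(60,35).inv().apply([0,0,1]); print("b in tool",bt)
for az in (20,30,40,50):
  for be in (-15,-5,5):
    l=[]
    for th in (90,130):
      Rp=ori(az,be,th); b=Rp.apply(bt)
      gp=np.array([.54,.083+.025,0])-.023*b; gp[2]=.12
      q,r=ik(gp+OFF*Rp.as_matrix()[:,2],Rp,p,[-.2,.3,2.4,2.5,1.2,-1.2+np.radians(th)]); l+=[th,"tilt",int(np.degrees(np.arccos(b[2]))),"b",b.round(2).tolist(),q.round(2).tolist(),round(r,4)]
    print(az,be,*l)
E
python3 t4.py
```

```text
50 25 grasp [ 0.1   0.32  2.34  2.11  0.83 -1.12] 0.0 [(0.07, 0, [2.48, 1.94], np.float64(0.0)), (0.09, 0, [2.48, 1.83], np.float64(0.011)), (0.09, 0.08, [2.48, 1.59], np.float64(0.013)), (0.05, 0.08, [2.45, 1.79], np.float64(0.0)), (0.0, 0.12, [2.36, 1.82], np.float64(0.0))]
50 35 grasp [ 0.14  0.25  2.31  1.91  0.62 -0.89] 0.0 [(0.07, 0, [2.44, 1.69], np.float64(0.0)), (0.09, 0, [2.47, 1.62], np.float64(0.0)), (0.09, 0.08, [2.45, 1.34], np.float64(0.0)), (0.05, 0.08, [2.4, 1.47], np.float64(0.0)), (0.0, 0.12, [2.31, 1.48], np.float64(0.0))]
50 45 grasp [ 0.18  0.21  2.26  1.55  0.47 -0.5 ] 0.0 [(0.07, 0, [2.37, 1.3], np.float64(0.0)), (0.09, 0, [2.39, 1.23], np.float64(0.0)), (0.09, 0.08, [2.36, 0.97], np.float64(0.0)), (0.05, 0.08, [2.32, 1.06], np.float64(0.0)), (0.0, 0.12, [2.24, 1.05], np.float64(0.0))]
60 25 grasp [ 0.05  0.35  2.29  1.86  0.92 -1.04] 0.0 [(0.07, 0, [2.4, 1.69], np.float64(0.0)), (0.09, 0, [2.43, 1.64], np.float64(0.0)), (0.09, 0.08, [2.44, 1.5], np.float64(0.0)), (0.05, 0.08, [2.39, 1.59], np.float64(0.0)), (0.0, 0.12, [2.31, 1.63], np.float64(0.0))]
60 35 gr
[... 2625 characters left out ...]
t 125 b [0.0, -0.82, -0.57] [-0.35, 0.41, 2.4, 2.09, 1.49, 0.99] 0.0
40 5 90 tilt 87 b [0.09, -0.99, 0.05] [-0.34, 0.27, 2.43, 2.02, 1.27, 0.39] 0.0 130 tilt 118 b [-0.07, -0.88, -0.47] [-0.35, 0.28, 2.42, 2.02, 1.27, 1.09] 0.0
50 -15 90 tilt 98 b [0.27, -0.95, -0.15] [-0.38, 0.57, 2.3, 1.95, 1.74, 0.27] 0.0 130 tilt 131 b [0.21, -0.72, -0.66] [-0.39, 0.57, 2.29, 1.94, 1.74, 0.97] 0.0
50 -5 90 tilt 92 b [0.26, -0.96, -0.05] [-0.4, 0.44, 2.34, 1.88, 1.55, 0.35] 0.0 130 tilt 125 b [0.14, -0.81, -0.57] [-0.4, 0.44, 2.33, 1.88, 1.55, 1.05] 0.0
50 5 90 tilt 87 b [0.26, -0.96, 0.05] [-0.4, 0.31, 2.37, 1.81, 1.36, 0.45] 0.0 130 tilt 118 b [0.08, -0.88, -0.47] [-0.4, 0.32, 2.36, 1.8, 1.36, 1.15] 0.0
```

```bash
cat > t5.py <<'E'
from pp import *
Rg=ori(60,35); z=Rg.as_matrix()[:,2]; g=BK+[0,0,GH]+OFF*z
qg,_=ik(g,Rg,p,[.1,.3,2.3,1.7,.74,-.8]); qp,r=ik(g-.09*z,Rg,p,qg); print(qp.round(3),r)
q0=np.array(json.loads(open("log.txt").readlines()[-1])[0])
N=16
o,P=rows([q0+(qp-q0)*k/N for k in range(N+1)])
for x in o: print(x+[-1], round(np.linalg.norm(x[3:]),1))
print(P[::4].round(3))
E
python3 t5.py
```

```text
[-0.073  0.044  2.398  1.44   0.839 -0.676] 9.186569871381584e-09
[0.0078, 0.004, 0.0149, -2.9, 1.4, 8.8, -1] 9.4
[0.0071, 0.0021, 0.0141, -2.7, 1.5, 8.9, -1] 9.4
[0.006, 0.0004, 0.0133, -2.6, 1.5, 9.0, -1] 9.5
[0.0047, -0.001, 0.0125, -2.4, 1.6, 9.1, -1] 9.5
[0.0032, -0.002, 0.0116, -2.3, 1.6, 9.2, -1] 9.6
[0.0016, -0.0026, 0.0107, -2.2, 1.6, 9.3, -1] 9.7
[-0.0002, -0.0028, 0.0098, -2.1, 1.6, 9.3, -1] 9.7
[-0.0019, -0.0027, 0.0088, -2.0, 1.6, 9.4, -1] 9.7
[-0.0035, -0.0022, 0.0078, -2.0, 1.6, 9.4, -1] 9.7
[-0.005, -0.0013, 0.0069, -1.9, 1.6, 9.5, -1] 9.8
[-0.0063, -0.0001, 0.0059, -1.9, 1.6, 9.5, -1] 9.8
[-0.0073, 0.0014, 0.005, -1.9, 1.6, 9.5, -1] 9.8
[-0.0081, 0.0031, 0.0041, -1.9, 1.7, 9.5, -1] 9.8
[-0.0085, 0.0049, 0.0032, -1.9, 1.7, 9.5, -1] 9.8
[-0.0085, 0.0069, 0.0023, -1.9, 1.8, 9.5, -1] 9.9
[-0.0082, 0.0089, 0.0015, -2.0, 1.9, 9.5, -1] 9.9
[[0.434 0.249 0.245]
 [0.43  0.264 0.185]
 [0.436 0.273 0.144]
 [0.454 0.271 0.115]
 [0.481 0.25  0.089]]
```

```bash
sed -i 's/g-.09\*z,Rg/g-.09*z+[0,0,.08],Rg/; s/^N=16/N=20/; s/\[::4\]/[::5]/' t5.py; python3 t5.py
```

```text
[-0.073 -0.154  2.382  1.261  0.885 -0.402] 8.55800160521268e-09
[0.0045, 0.0018, 0.0076, -2.0, 0.7, 7.4, -1] 7.7
[0.0041, 0.001, 0.0072, -1.9, 0.8, 7.4, -1] 7.7
[0.0035, 0.0004, 0.0069, -1.8, 0.9, 7.4, -1] 7.7
[0.0029, -0.0001, 0.0065, -1.8, 0.9, 7.4, -1] 7.7
[0.0023, -0.0005, 0.0061, -1.7, 1.0, 7.5, -1] 7.8
[0.0015, -0.0008, 0.0057, -1.6, 1.0, 7.5, -1] 7.7
[0.0008, -0.0009, 0.0053, -1.6, 1.1, 7.5, -1] 7.7
[0.0001, -0.0008, 0.0048, -1.5, 1.1, 7.5, -1] 7.7
[-0.0006, -0.0006, 0.0044, -1.5, 1.2, 7.5, -1] 7.7
[-0.0013, -0.0003, 0.004, -1.4, 1.2, 7.6, -1] 7.8
[-0.0018, 0.0002, 0.0036, -1.4, 1.3, 7.6, -1] 7.8
[-0.0023, 0.0007, 0.0031, -1.4, 1.3, 7.6, -1] 7.8
[-0.0027, 0.0014, 0.0027, -1.3, 1.4, 7.6, -1] 7.8
[-0.0029, 0.0021, 0.0022, -1.3, 1.5, 7.6, -1] 7.9
[-0.0031, 0.003, 0.0018, -1.3, 1.5, 7.6, -1] 7.9
[-0.003, 0.0038, 0.0014, -1.2, 1.6, 7.6, -1] 7.9
[-0.0029, 0.0047, 0.001, -1.2, 1.7, 7.5, -1] 7.8
[-0.0025, 0.0055, 0.0006, -1.1, 1.7, 7.5, -1] 7.8
[-0.0021, 0.0064, 0.0002, -1.1, 1.8, 7.5, -1] 7.8
[-0.0014, 0.0072, -0.0002, -1.0, 1.9, 7.5, -1] 7.8
[[0.434 0.249 0.245]
 [0.431 0.257 0.207]
 [0.437 0.264 0.184]
 [0.454 0.264 0.173]
 [0.481 0.25  0.169]]
```

apply_moves([
  [[0.0045,0.0018,0.0076,-2.0,0.7,7.4,-1],[0.0041,0.001,0.0072,-1.9,0.8,7.4,-1],[0.0035,0.0004,0.0069,-1.8,0.9,7.4,-1],[0.0029,0,0.0065,-1.8,0.9,7.4,-1],[0.0023,-0.0005,0.0061,-1.7,1.0,7.5,-1],[0.0015,-0.0008,0.0057,-1.6,1.0,7.5,-1],[0.0008,-0.0009,0.0053,-1.6,1.1,7.5,-1],[0,-0.0008,0.0048,-1.5,1.1,7.5,-1],[-0.0006,-0.0006,0.0044,-1.5,1.2,7.5,-1],[-0.0013,-0.0003,0.004,-1.4,1.2,7.6,-1]],
])

```text
time: 2.55
eef_pos: [0.428, 0.2817, 0.1804]
tcp_rot: [0.371, 0.875, 0.309, 0.02]
contact_force: [0.1, 0.6, -0.8]
opening: 0.997
```

apply_moves([
  [[-0.0018,0.0002,0.0036,-1.4,1.3,7.6,-1],[-0.0023,0.0007,0.0031,-1.4,1.3,7.6,-1],[-0.0027,0.0014,0.0027,-1.3,1.4,7.6,-1],[-0.0029,0.0021,0.0022,-1.3,1.5,7.6,-1],[-0.0031,0.003,0.0018,-1.3,1.5,7.6,-1],[-0.003,0.0038,0.0014,-1.2,1.6,7.6,-1],[-0.0029,0.0047,0.001,-1.2,1.7,7.5,-1],[-0.0025,0.0055,0.0006,-1.1,1.7,7.5,-1],[-0.0021,0.0064,0.0002,-1.1,1.8,7.5,-1],[-0.0014,0.0072,0,-1.0,1.9,7.5,-1],[0,0,0,0,0,0,-1]],
])

```text
time: 3.65
eef_pos: [0.4628, 0.283, 0.1563]
tcp_rot: [0.788, 0.405, 0.378, -0.268]
contact_force: [0.1, 0.4, -0.2]
opening: 0.998
```

```bash
cat > t6.py <<'E'
from pp import *
Rg=ori(60,35); z=Rg.as_matrix()[:,2]; g=BK+[0,0,GH]+OFF*z
plan(g-.085*z,Rg); print(e.__abs__().max())
from plant import ctrl
c=ctrl.get_calibration("wrist"); im=ctrl.read_camera("wrist"); np.savez("wrist2",im=im,K=c["camera_matrix"],T=c["cam_to_world"])
cv2.imwrite("pics/w2.png",cv2.resize(im[:,:,::-1],(800,600),interpolation=cv2.INTER_CUBIC))
E
python3 t6.py
```

```text
t 3.65 at [0.4628 0.283  0.1563] z [ 0.379  0.729 -0.57 ] y [ 0.841 -0.528 -0.117] q [ 1.000e-03 -1.350e-01  2.397e+00  1.307e+00  8.560e-01 -2.980e-01] open 0.998 F [ 0.1  0.4 -0.2]
rows 2 shift [-0.0314  0.0194  0.0135] turn [-1.06 -0.07 -3.35]
1.9889135430217753e-05
```

View pics/w2.png

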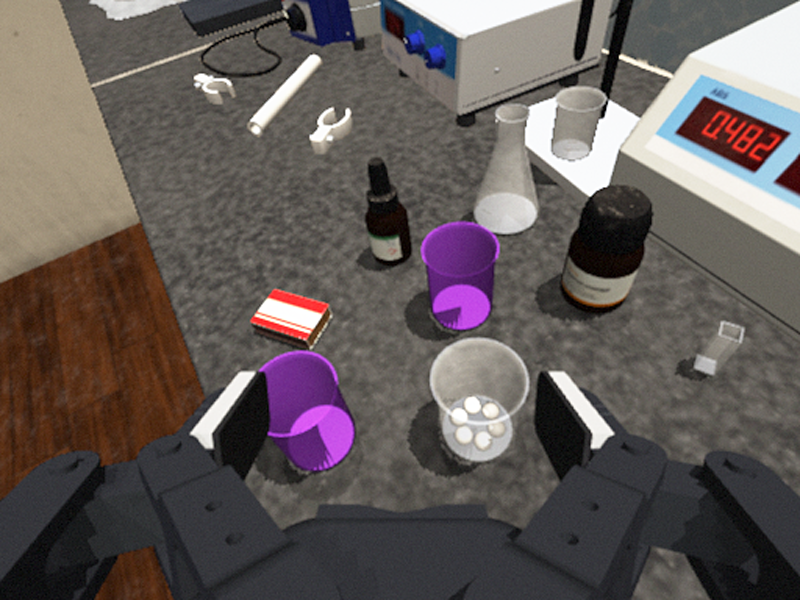

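The clear beaker's rim is centred at (479,382) and its balls at (478,424). It lies between the jaws but right of centre, and both purple decoys are clear of it.

```bash
python3 - <<'E'
from h import *
z=np.load("wrist2.npz");K,T=z["K"],z["T"]
print(plane(K,T,479/1.5625,382/1.5625,.068),plane(K,T,477/1.5625,428/1.5625,.002),plane(K,T,300/1.5625,380/1.5625,.068),plane(K,T,318/1.5625,437/1.5625,.002))
from pp import *
Rg=ori(60,35); zz=Rg.as_matrix()[:,2]
BK=np.array([.514,.305,0]); g=BK+[0,0,GH]+OFF*zz
plan(g-.085*zz,Rg); plan(g-.085*zz,Rg,8)
E
```

```text
[0.51468907 0.30257483 0.068     ] [0.51527744 0.30364198 0.002     ] [0.43134643 0.3640707  0.068     ] [0.42237809 0.36056623 0.002     ]
t 3.7 at [0.4628 0.2832 0.1568] z [ 0.379  0.73  -0.569] y [ 0.843 -0.526 -0.114] q [ 1.000e-03 -1.350e-01  2.396e+00  1.306e+00  8.560e-01 -2.990e-01] open 0.999 F [-0.2 -0.8  0.1]
rows 2 shift [-0.0315  0.0199  0.0137] turn [-1.07 -0.07 -3.26]
t 3.7 at [0.4628 0.2832 0.1568] z [ 0.379  0.73  -0.569] y [ 0.843 -0.526 -0.114] q [ 1.000e-03 -1.350e-01  2.396e+00  1.306e+00  8.560e-01 -2.990e-01] open 0.999 F [-0.2 -0.8  0.1]
rows 8 shift [-0.008   0.0048  0.0035] turn [-0.27 -0.02 -0.82]
```

apply_moves([
  [[0,0.02,0,-1,0,-3,-1],[0,0.02,0,-1,0,-3.5,-1],[-0.02,0,0.009,0,0,0,-1],[-0.02,0,0.009,0,0,0,-1],[-0.02,0,0.009,0,0,0,-1],[0,0,0,0,0,0,-1]],
])

```text
time: 4.3
eef_pos: [0.4922, 0.257, 0.09]
tcp_rot: [0.76, 0.457, 0.401, -0.23]
contact_force: [-0.7, 0.3, -0.3]
opening: 1.004
```

```bash
sed -i 's/^BK=.*/BK=np.array([.5145,.304,.0]); GH=.045; OFF=.014/' pp.py; python3 - <<'E'
from pp import *
Rg=ori(60,35); z=Rg.as_matrix()[:,2]; g=BK+[0,0,GH]+OFF*z
plan(g,Rg)
E
```

```text
t 4.3 at [0.4922 0.257  0.09  ] z [ 0.399  0.716 -0.572] y [ 0.879 -0.476  0.017] q [-0.058  0.073  2.364  1.438  0.84  -0.692] open 1.004 F [-0.7  0.3 -0.3]
rows 2 shift [-0.0036 -0.0018  0.0412] turn [-0.35 -0.05  0.85]
```

```bash
sed -i 's/OFF=.014/OFF=.024/' pp.py; python3 - <<'E'
from pp import *
Rg=ori(60,35); z=Rg.as_matrix()[:,2]; g=BK+[0,0,GH]+OFF*z
plan(g,Rg,4)
E
```

```text
t 4.3 at [0.4922 0.257  0.09  ] z [ 0.399  0.716 -0.572] y [ 0.879 -0.476  0.017] q [-0.058  0.073  2.364  1.438  0.84  -0.692] open 1.004 F [-0.7  0.3 -0.3]
rows 4 shift [-0.0018 -0.0009  0.0231] turn [-0.18 -0.02  0.43]
```

apply_moves([
  [[-0.0018,-0.0009,0.0231,-0.18,0,0.43,-1],[-0.0018,-0.0009,0.0231,-0.18,0,0.43,-1],[-0.0018,-0.0009,0.0231,-0.18,0,0.43,-1],[-0.0018,-0.0009,0.0231,-0.18,0,0.43,-1],[0,0,0,0,0,0,-1]],
])

```text
time: 4.8
eef_pos: [0.5288, 0.3283, 0.0366]
tcp_rot: [0.763, 0.448, 0.404, -0.231]
contact_force: [0.4, -0.4, 0.1]
opening: 1.001
```

```bash
python3 - <<'E'
from pp import *
Rg=ori(60,35); z=Rg.as_matrix()[:,2]; g=BK+[0,0,GH]+OFF*z
plan(g,Rg,1)
E
```

```text
t 4.8 at [0.5288 0.3283 0.0366] z [ 0.409  0.715 -0.567] y [ 0.871 -0.492  0.009] q [ 0.113  0.31   2.233  1.695  0.733 -0.835] open 1.001 F [ 0.4 -0.4  0.1]
rows 1 shift [-0.0093 -0.0004 -0.004 ] turn [-0.16 -0.48  0.75]
```

apply_moves([
  [[-0.0085,0,-0.004,0,0,0.7,-1],[0,0,0,0,0,0,0.6],[0,0,0,0,0,0,0.6],[0,0,0,0,0,0,0.6],[0,0,0,0,0,0,0.6],[0,0,0,0,0,0,0.6],[0,0,0,0,0,0,0.6],[0,0,0,0,0,0,0.6]],
], force=25)

```text
time: 5.6
eef_pos: [0.5251, 0.3198, 0.0357]
tcp_rot: [0.765, 0.445, 0.404, -0.233]
contact_force: [0.6, -0.4, -0.9]
opening: 0.614
```

```bash
python3 - <<'E'
from pp import *
Rg=ori(60,35); z=Rg.as_matrix()[:,2]; g=BK+[0,0,GH]+OFF*z
plan(g,Rg,1)
E
```

```text
t 5.6 at [0.5251 0.3198 0.0357] z [ 0.411  0.715 -0.565] y [ 0.868 -0.497  0.004] q [ 0.095  0.302  2.248  1.691  0.745 -0.839] open 0.614 F [ 0.6 -0.4 -0.9]
rows 1 shift [-0.0033 -0.0013  0.0031] turn [-0.07 -0.6   0.3 ]
```

```bash
cat > t7.py <<'E'
from pp import *
if 1:
    s=log(); t0=s["eef_pos"]; R0=R.from_quat(s["tcp_rot"]); q0=s["qpos"]
    bo=R0.inv().apply(BK-t0); bt=R0.inv().apply([0,0,1]); np.savez("grasp",bo=bo,bt=bt,t0=t0,R0=R0.as_quat(),q0=q0)
def lip(tc,Rt):
    b=Rt.apply(bt); d=np.array([0,0,-1.])-b*(-b[2]); d/=np.linalg.norm(d)
    return tc+Rt.apply(bo)+.068*b+.027*d, b
def pour(az,be,th,L,seed):
    Rp=ori(az,be,th); l,b=lip(np.zeros(3),Rp); tc=np.array(L)-l; q,r=ik(tc,Rp,p,seed)
    return q,r,tc,b
qs=[q0]; q=q0
up=np.linspace(0,.12,7)[1:]
for u in up: q,r=ik(t0+[0,0,u],R0,p,q); qs.append(q); print(q.round(2),round(r,4))
q2,r,tc,b=pour(25,-5,75,[.535,.108,.09],[-.15,.4,2.45,2.5,1.4,0]); print("W2",q2.round(2),round(r,4),tc,b)
for th in(80,90,100,110,120,130,140):
    q2b,r,tc,b=pour(25,-5,th,[.535,.108,.08],q2); Rp=ori(25,-5,th); gp=tc-OFF*Rp.as_matrix()[:,2]; jy=Rp.as_matrix()[:,1]
    print(th,"tilt",np.degrees(np.arccos(b[2])).round(),"b",b.round(2),q2b.round(2),round(r,4),"grasp",gp.round(3),"low finger z",(gp[2]-abs(jy[2])*.042).round(3))
N=22
way=[qs[-1]+(q2-qs[-1])*k/N for k in range(N+1)]
o,P=rows(way)
for q,x in zip(way,[None]+o):
    t,M=fk(q,p); M=R.from_matrix(M); l,b=lip(t,M); print(x, "tilt",np.degrees(np.arccos(b[2])).round(),"bottom",(t+M.apply(bo)).round(3),np.linalg.norm(x[3:]).round(1) if x else "")
E
python3 t7.py
```

```text
[ 0.09  0.25  2.25  1.64  0.74 -0.77] 0.0
[ 0.09  0.2   2.26  1.59  0.74 -0.71] 0.0
[ 0.09  0.16  2.26  1.54  0.74 -0.64] 0.0
[ 0.09  0.11  2.26  1.49  0.74 -0.57] 0.0
[ 0.09  0.07  2.25  1.44  0.75 -0.5 ] 0.0
[ 0.09  0.03  2.25  1.39  0.75 -0.44] 0.0
W2 [-0.2   0.41  2.44  2.5   1.42 -0.09] 0.0 [0.56052791 0.14035033 0.11430426] [-0.18952732 -0.96874644  0.16003037]
80 tilt 85.0 b [-0.18 -0.98  0.09] [-0.2   0.44  2.43  2.5   1.44 -0.01] 0.0 grasp [0.538 0.129 0.104] low finger z 0.063
90 tilt 93.0 b [-0.16 -0.99 -0.05] [-0.22  0.43  2.44  2.49  1.44  0.17] 0.0 grasp [0.537 0.125 0.107] low finger z 0.065
100 tilt 101.0 b [-0.16 -0.97 -0.2 ] [-0.23  0.42  2.44  2.47  1.44  0.35] 0.0 grasp [0.536 0.121 0.109] low finger z 0.068
110 tilt 109.0 b [-0.16 -0.93 -0.33] [-0.24  0.41  2.45  2.46  1.44  0.53] 0.0 grasp [0.536 0.117 0.111] low finger z 0.071
120 tilt 118.0 b [-0.18 -0.87 -0.46] [-0.26  0.41  2.45  2.45  1.44  0.71] 0.0 grasp [0.535 0.113 0.112] low finger z 0.075
130 tilt 125.0 b [-0.2  -0.79 -0.58] [-0.27  0.4   2.45  2.43  1.44  0.88] 0.0 grasp [0.534 0.108 0.112] low finge
[... 1513 characters left out ...]
, 3.1, 3.0] tilt 66.0 bottom [0.536 0.245 0.106] 4.3
[0.0095, 0.007, -0.0072, 0.0, 3.2, 2.8] tilt 70.0 bottom [0.539 0.233 0.107] 4.3
[0.0104, 0.0068, -0.0075, 0.0, 3.3, 2.7] tilt 73.0 bottom [0.542 0.221 0.107] 4.3
[0.0112, 0.0066, -0.0078, 0.1, 3.4, 2.5] tilt 75.0 bottom [0.545 0.207 0.107] 4.2
[0.012, 0.0063, -0.008, 0.1, 3.4, 2.4] tilt 78.0 bottom [0.547 0.193 0.106] 4.2
[0.0128, 0.0059, -0.0083, 0.1, 3.5, 2.2] tilt 81.0 bottom [0.549 0.178 0.106] 4.1t7.py:22: RuntimeWarning: invalid value encountered in arccos
  t,M=fk(q,p); M=R.from_matrix(M); l,b=lip(t,M); print(x, "tilt",np.degrees(np.arccos(b[2])).round(),"bottom",(t+M.apply(bo)).round(3),np.linalg.norm(x[3:]).round(1) if x else "")
```

apply_moves([
  [[0.0165,0,-0.0113,0,0,0,0.6],[0.0165,0,-0.0113,0,0,0,0.6],[0.0165,0,-0.0113,0,0,0,0.6],[0.0165,0,-0.0113,0,0,0,0.6],[0.0165,0,-0.0113,0,0,0,0.6],[0.0165,0,-0.0113,0,0,0,0.6],[0,0,0,0,0,0,0.6]],
])

```text
time: 6.3
eef_pos: [0.5229, 0.3199, 0.1571]
tcp_rot: [0.766, 0.444, 0.401, -0.234]
contact_force: [0.3, -0.3, -0.7]
opening: 0.612
```

```bash
sed -n 1,3p /dev/null; python3 - <<'E'
s=open("t7.py").read()
a=s.index("if 1:");b=s.index("def lip");
open("pour.py","w").write(s[:a]+'G=np.load("grasp.npz");bo,bt=G["bo"],G["bt"]\n'+s[b:s.index("qs=[q0]")])
E
cat > t8.py <<'E'
from pour import *
s=log(); q0=s["qpos"]; print(s["time"],s["eef_pos"],s["opening"],s["contact_force"])
q2,r,tc,b=pour(25,-5,62,[.535,.118,.115],[-.15,.4,2.45,2.5,1.4,0]); print(q2.round(2),r)
N=20
way=[q0+(q2-q0)*k/N for k in range(N+1)]
o,P=rows(way)
for q,x in zip(way,[None]+o):
    t,M=fk(q,p); M=R.from_matrix(M); l,b=lip(t,M); print(x, "tilt",np.degrees(np.arccos(b[2])).round(),(t+M.apply(bo)).round(3),np.linalg.norm(x[3:]).round(1) if x else "")
from plant import ctrl
im=ctrl.read_camera("wrist");cv2.imwrite("pics/w3.png",im[:,:,::-1])
E
python3 t8.py
```

```text
6.3 [0.52293559 0.3198939  0.15707854] 0.6118235723377625 [ 0.30071598 -0.33714589 -0.73801927]
[-0.16  0.34  2.45  2.54  1.37 -0.29] 3.3164765066446386e-14
None tilt 0.0 [0.512 0.304 0.121] 
[-0.0035, -0.0011, 0.0017, 0.7, 2.0, 4.2] tilt 4.0 [0.509 0.307 0.117] 4.7
[-0.003, -0.0, 0.001, 0.6, 2.1, 4.1] tilt 9.0 [0.507 0.309 0.114] 4.6
[-0.0024, 0.001, 0.0003, 0.5, 2.2, 4.1] tilt 13.0 [0.505 0.31  0.111] 4.7
[-0.0018, 0.002, -0.0003, 0.4, 2.3, 4.0] tilt 17.0 [0.504 0.311 0.11 ] 4.6
[-0.0011, 0.0029, -0.001, 0.3, 2.4, 3.9] tilt 21.0 [0.504 0.312 0.109] 4.6
[-0.0003, 0.0038, -0.0017, 0.2, 2.5, 3.8] tilt 25.0 [0.505 0.311 0.109] 4.6
[0.0005, 0.0046, -0.0023, 0.1, 2.6, 3.7] tilt 29.0 [0.507 0.31  0.109] 4.5
[0.0013, 0.0053, -0.0029, -0.0, 2.7, 3.6] tilt 33.0 [0.509 0.307 0.109] 4.5
[0.0022, 0.0059, -0.0035, -0.1, 2.8, 3.5] tilt 37.0 [0.512 0.304 0.11 ] 4.5
[0.0031, 0.0065, -0.0041, -0.2, 2.9, 3.4] tilt 40.0 [0.515 0.299 0.111] 4.5
[0.004, 0.0071, -0.0047, -0.3, 3.0, 3.3] tilt 44.0 [0.519 0.293 0.113] 4.5
[0.005, 0.0075, -0.0053, -0.3, 3.1, 3.1] tilt 47.0 [0.523 0.286 0.114] 4.4
[0.0059, 0.0079, -0.0058, -0.4, 3.2, 3.0] tilt 51.0 [0.528 0.278 0.115] 4.4
[0.0069, 0.0082, -0.0062, -0.5, 3.2, 2.9] tilt 54.0 [0.532 0.269 0.116] 4.3
[0.0078, 0.0085, -0.0067, -0.5, 3.3, 2.7] tilt 57.0 [0.537 0.258 0.117] 4.3
[0.0088, 0.0087, -0.0071, -0.6, 3.4, 2.6] tilt 60.0 [0.541 0.246 0.118] 4.3
[0.0097, 0.0088, -0.0075, -0.6, 3.5, 2.4] tilt 63.0 [0.545 0.234 0.118] 4.3
[0.0106, 0.0089, -0.0078, -0.6, 3.6, 2.2] tilt 66.0 [0.548 0.22  0.118] 4.3
[0.0115, 0.0089, -0.0081, -0.7, 3.6, 2.1] tilt 68.0 [0.551 0.205 0.118] 4.2
[0.0124, 0.0089, -0.0084, -0.7, 3.7, 1.9] tilt 71.0 [0.553 0.189 0.118] 4.2
```

View pics/w3.png

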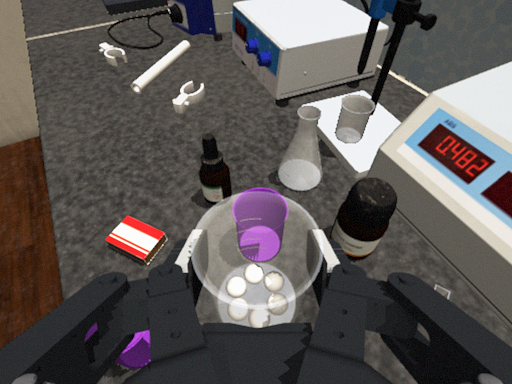

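The beaker is held square between the pads at about (257,245), all six balls are on its floor near (257,295), and it has been lifted clear. I'll carry it towards the pan.

apply_moves([
  [[-0.0035,-0.001,0.0017,0.7,2.0,4.2,0.6],[-0.003,0,0.001,0.6,2.1,4.1,0.6],[-0.0024,0.001,0.0003,0.5,2.2,4.1,0.6],[-0.0018,0.002,-0.0003,0.4,2.3,4.0,0.6],[-0.0011,0.003,-0.001,0.3,2.4,3.9,0.6],[-0.0003,0.0038,-0.0017,0.2,2.5,3.8,0.6],[0.0005,0.0046,-0.0023,0.1,2.6,3.7,0.6],[0.0013,0.0053,-0.003,0,2.7,3.6,0.6],[0.0022,0.006,-0.0035,-0.1,2.8,3.5,0.6],[0.003,0.0065,-0.004,-0.2,2.9,3.4,0.6],[0.004,0.007,-0.0047,-0.3,3.0,3.3,0.6],[0.005,0.0075,-0.0053,-0.3,3.1,3.1,0.6]],
])

```text
time: 7.55
eef_pos: [0.5352, 0.2634, 0.1179]
tcp_rot: [0.757, 0.023, 0.448, -0.476]
contact_force: [0.2, 0.1, -0.9]
opening: 0.614
```

```bash
sed -i 's/^N=20/N=10/; /^from plant/,$d' t8.py; cat >> t8.py <<'E'
G_=[[.535,.118,.115],75]
E
python3 t8.py
```

```text
7.55 [0.53518039 0.26344727 0.11786357] 0.6138008661256671 [ 0.23676559  0.14495209 -0.8512029 ]
[-0.16  0.34  2.45  2.54  1.37 -0.29] 3.412245902841543e-14
None tilt 49.0 [0.513 0.283 0.09 ] 
[0.0073, 0.0049, -0.0041, -0.3, 2.5, 2.1] tilt 51.0 [0.518 0.277 0.093] 3.3
[0.0078, 0.005, -0.0042, -0.3, 2.6, 2.0] tilt 54.0 [0.523 0.27  0.097] 3.3
[0.0082, 0.005, -0.0044, -0.3, 2.6, 2.0] tilt 56.0 [0.527 0.262 0.1  ] 3.3
[0.0087, 0.005, -0.0045, -0.3, 2.6, 1.9] tilt 58.0 [0.532 0.253 0.103] 3.2
[0.0091, 0.005, -0.0046, -0.3, 2.7, 1.8] tilt 60.0 [0.536 0.244 0.106] 3.3
[0.0096, 0.005, -0.0048, -0.3, 2.7, 1.7] tilt 63.0 [0.54  0.234 0.108] 3.2
[0.01, 0.005, -0.0049, -0.3, 2.8, 1.6] tilt 65.0 [0.544 0.224 0.111] 3.2
[0.0104, 0.005, -0.0049, -0.3, 2.8, 1.5] tilt 67.0 [0.547 0.213 0.113] 3.2
[0.0108, 0.0049, -0.005, -0.3, 2.8, 1.4] tilt 69.0 [0.55  0.201 0.116] 3.1
[0.0112, 0.0048, -0.0051, -0.3, 2.8, 1.4] tilt 71.0 [0.553 0.189 0.118] 3.1
```

apply_moves([
  [[0.0075,0.005,-0.0042,-0.3,2.5,2.1,0.6],[0.008,0.005,-0.0042,-0.3,2.6,2.0,0.6],[0.0085,0.005,-0.0044,-0.3,2.6,2.0,0.6],[0.009,0.005,-0.0045,-0.3,2.6,1.9,0.6],[0.0092,0.005,-0.0046,-0.3,2.7,1.8,0.6],[0.0096,0.005,-0.0048,-0.3,2.7,1.7,0.6],[0.01,0.005,-0.005,-0.3,2.8,1.6,0.6],[0.0105,0.005,-0.005,-0.3,2.8,1.5,0.6],[0.011,0.005,-0.005,-0.3,2.8,1.4,0.6]],
])

```text
time: 8.45
eef_pos: [0.5581, 0.1598, 0.1228]
tcp_rot: [0.654, -0.206, 0.527, -0.502]
contact_force: [1.8, 2.2, 9.3]
opening: 0.616
```

```bash
cat > t9.py <<'E'
from pour import *
import sys
th,x,y,zz,n=map(float,sys.argv[1:6])
s=log(); Rm=R.from_quat(s["tcp_rot"]); l,b=lip(s["eef_pos"],Rm); print("lip",l.round(3),"tilt",np.degrees(np.arccos(b[2])).round(1))
q,r,tc,b=pour(25,-5,th,[x,y,zz],s["qpos"]); print("ik",q.round(2),round(r,4),"tilt",np.degrees(np.arccos(b[2])).round(1))
plan(tc,ori(25,-5,th),int(n))
E
python3 t9.py 70 .535 .110 .095 4
python3 - <<'E'
from plant import ctrl
import cv2,numpy as np
for n in("side","wrist"):
    c=ctrl.get_calibration(n);im=ctrl.read_camera(n);np.savez(""+n+"4",im=im,K=c["camera_matrix"],T=c["cam_to_world"])
    if n=="side": a=cv2.resize(im[160:310,180:330],(600,600),interpolation=cv2.INTER_CUBIC); cv2.imwrite("pics/s4.png",a[:,:,::-1])
E
```

```text
lip [0.531 0.123 0.104] tilt 68.9
ik [-0.19  0.4   2.44  2.51  1.41 -0.17] 0.0 tilt 76.8
t 8.45 at [0.5581 0.1598 0.1228] z [0.896 0.44  0.061] y [ 0.261 -0.41  -0.874] q [-0.154  0.357  2.45   2.516  1.359 -0.311] open 0.616 F [1.8 2.2 9.3]
rows 4 shift [ 0.0031  0.0028 -0.0011] turn [0.22 0.42 2.21]
```

View pics/s4.png

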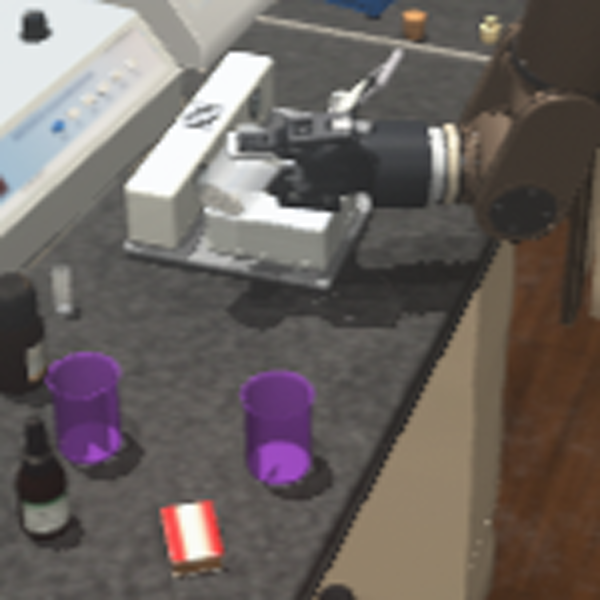

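```bash
python3 t9.py 62 .531 .123 .125 3; python3 - <<'E'
from plant import ctrl
s=ctrl.get_state();print(s["contact_force"],s["wrist_torque"],s["time"])
from pour import *
T=np.load("side4.npz"); K,Tc=T["K"],T["T"]
u=lambda x,y:(180+x/4,160+y/4)
print("pan rim left corner near",plane(K,Tc,*u(335,230),.052),"base near-left",plane(K,Tc,*u(333,284),.012),"base left far",plane(K,Tc,*u(125,247),.012),"housing top: left-near",plane(K,Tc,*u(180,200),.074),"right-far",plane(K,Tc,*u(238,52),.074),"right-near",plane(K,Tc,*u(272,60),.074),"left far",plane(K,Tc,*u(128,192),.074))
E
```

```text
lip [0.531 0.122 0.104] tilt 68.8
ik [-0.14  0.3   2.46  2.55  1.34 -0.28] 0.0 tilt 70.5
t 8.55 at [0.5584 0.159  0.1227] z [0.897 0.438 0.06 ] y [ 0.26  -0.412 -0.873] q [-0.155  0.357  2.45   2.517  1.358 -0.312] open 0.611 F [-0.3 -1.6  9.5]
rows 3 shift [ 0.0037 -0.0064  0.0006] turn [0.29 0.55 0.29]
[-0.2902735  -1.56958059  9.45493818] [-0.25759931 -0.26641059 -0.09894554] 8.55
pan rim left corner near [0.46607966 0.12558908 0.052     ] base near-left [0.45891718 0.14884003 0.012     ] base left far [0.65287957 0.16462988 0.012     ] housing top: left-near [0.59647499 0.16156551 0.074     ] right-far [ 0.65980926 -0.1054827   0.074     ] right-near [ 0.62119801 -0.10223532  0.074     ] left far [0.64449887 0.16659322 0.074     ]
```

apply_moves([
  [[0.005,-0.0088,0.0006,0,0,0,0.6],[0.005,-0.0088,0.0006,0,0,0,0.6],[0,0,0,0,0,0,0.6]],
])

```text
time: 8.85
eef_pos: [0.5579, 0.1576, 0.1389]
tcp_rot: [0.656, -0.209, 0.527, -0.498]
contact_force: [0.1, 0.2, -1.7]
opening: 0.613
```

```bash
python3 t9.py 75 .535 .112 .118 4;python3 t9.py 85 .535 .112 .118 5
```

```text
lip [0.531 0.121 0.121] tilt 68.5
ik [-0.19  0.31  2.46  2.51  1.36 -0.05] 0.0 tilt 80.8
t 8.85 at [0.5579 0.1576 0.1389] z [0.899 0.434 0.052] y [ 0.251 -0.416 -0.874] q [-0.157  0.291  2.468  2.512  1.309 -0.282] open 0.613 F [ 0.1  0.2 -1.7]
rows 4 shift [ 0.0034  0.0005 -0.0008] turn [0.4  0.37 3.46]
lip [0.531 0.121 0.121] tilt 68.5
ik [-0.2   0.3   2.47  2.49  1.36  0.14] 0.0 tilt 88.9
t 8.85 at [0.5579 0.1576 0.1389] z [0.899 0.434 0.052] y [ 0.251 -0.416 -0.874] q [-0.157  0.291  2.468  2.512  1.309 -0.282] open 0.613 F [ 0.1  0.2 -1.7]
rows 5 shift [ 0.0034 -0.0003 -0.0011] turn [0.35 0.26 4.77]
```

apply_moves([
  [[0.0034,-0.0003,-0.001,0.35,0.26,4.5,0.6],[0.0034,-0.0003,-0.001,0.35,0.26,4.5,0.6],[0.0034,-0.0003,-0.001,0.35,0.26,4.5,0.6],[0.0034,-0.0003,-0.001,0.35,0.26,4.5,0.6]],
])

```text
time: 9.25
eef_pos: [0.5568, 0.1445, 0.1381]
tcp_rot: [0.605, -0.314, 0.445, -0.58]
contact_force: [-0.2, 0.5, -1.2]
opening: 0.615
```

```bash
python3 t9.py 110 .535 .112 .113 12
```

```text
lip [0.532 0.113 0.113] tilt 84.2
ik [-0.23  0.29  2.48  2.46  1.36  0.58] 0.0 tilt 109.5
t 9.25 at [0.5568 0.1445 0.1381] z [0.904 0.423 0.069] y [ 0.135 -0.129 -0.982] q [-0.19   0.304  2.472  2.497  1.344  0.042] open 0.615 F [-0.2  0.5 -1.2]
rows 12 shift [ 0.001  -0.0007 -0.0004] turn [ 0.09 -0.    2.5 ]
```

```bash
sed -i 's/(25,-5,th/(30,-11,th/g' t9.py; python3 t9.py 110 .540 .110 .113 12;python3 t9.py 130 .540 .108 .11 18
```

```text
lip [0.532 0.113 0.113] tilt 84.2
ik [-0.27  0.39  2.42  2.36  1.53  0.58] 0.0 tilt 112.8
t 9.25 at [0.5568 0.1445 0.1381] z [0.904 0.423 0.069] y [ 0.135 -0.129 -0.982] q [-0.19   0.304  2.472  2.497  1.344  0.042] open 0.615 F [-0.2  0.5 -1.2]
rows 12 shift [ 0.0012 -0.001  -0.0003] turn [ 0.56 -0.46  2.55]
lip [0.532 0.113 0.113] tilt 84.2
ik [-0.31  0.4   2.42  2.33  1.54  0.93] 0.0 tilt 129.1
t 9.25 at [0.5568 0.1445 0.1381] z [0.904 0.423 0.069] y [ 0.135 -0.129 -0.982] q [-0.19   0.304  2.472  2.497  1.344  0.042] open 0.615 F [-0.2  0.5 -1.2]
rows 18 shift [ 0.0012 -0.0009 -0.0005] turn [ 0.32 -0.38  2.81]
```

apply_moves([
  [[0.0012,-0.0012,-0.0003,0.5,-0.4,2.5,0.6],[0.0012,-0.0012,-0.0003,0.5,-0.4,2.5,0.6],[0.0012,-0.0012,-0.0003,0.5,-0.4,2.5,0.6],[0.0012,-0.0012,-0.0003,0.5,-0.4,2.5,0.6],[0.0012,-0.0012,-0.0003,0.5,-0.4,2.5,0.6],[0.0012,-0.0012,-0.0003,0.5,-0.4,2.5,0.6],[0.0012,-0.0012,-0.0003,0.5,-0.4,2.5,0.6],[0.0012,-0.0012,-0.0003,0.5,-0.4,2.5,0.6],[0.0012,-0.0012,-0.0003,0.5,-0.4,2.5,0.6],[0.0012,-0.0012,-0.0003,0.5,-0.4,2.5,0.6],[0.0012,-0.0012,-0.0003,0.5,-0.4,2.5,0.6],[0.0012,-0.0012,-0.0003,0.5,-0.4,2.5,0.6]],
])

```text
time: 10.45
eef_pos: [0.5527, 0.1275, 0.1292]
tcp_rot: [-0.489, 0.433, -0.258, 0.712]
contact_force: [0.5, 0.5, -0.8]
opening: 0.611
```

```bash
python3 t9.py 130 .540 .108 .11 6
```

```text
lip [0.532 0.109 0.095] tilt 112.8
ik [-0.31  0.4   2.42  2.33  1.54  0.93] 0.0 tilt 129.1
t 10.45 at [0.5527 0.1275 0.1292] z [0.868 0.474 0.147] y [-0.057  0.389 -0.919] q [-0.277  0.408  2.441  2.374  1.508  0.581] open 0.611 F [ 0.5  0.5 -0.8]
rows 6 shift [ 0.0003 -0.0034  0.0006] turn [ 0.25 -0.42  3.1 ]
```

apply_moves([
  [[0.0003,-0.003,0.0006,0.3,-0.4,4,0.6],[0.0003,-0.003,0.0006,0.3,-0.4,4,0.6],[0.0003,-0.003,0.0006,0.3,-0.4,4,0.6],[0.0003,-0.003,0.0006,0.3,-0.4,4,0.6],[0.0003,-0.003,0.0006,0.3,-0.4,4,0.6],[0,0,0,0,0,0,0.6],[0,0,0,0,0,0,0.6],[0,0,0,0,0,0,0.6]],
])

```text
time: 11.25
eef_pos: [0.555, 0.1196, 0.1308]
tcp_rot: [-0.397, 0.506, -0.122, 0.756]
contact_force: [-0.8, -1.0, -0.1]
opening: 0.613
```

```bash
python3 t9.py 130 .540 .108 .12 1
python3 - <<'E'
from plant import ctrl
import cv2,numpy as np
o=np.zeros((600,800,3),np.uint8)
a=ctrl.read_camera("side");b=ctrl.read_camera("scene");w=ctrl.read_camera("wrist")
o[:320,:400]=cv2.resize(a[170:250,200:300],(400,320),interpolation=cv2.INTER_CUBIC)
o[:320,400:]=cv2.resize(b[180:260,210:310],(400,320),interpolation=cv2.INTER_CUBIC)
o[320:,:373]=cv2.resize(w,(373,280))
cv2.imwrite("pics/p5.png",o[:,:,::-1])
E
```

```text
lip [0.536 0.111 0.095] tilt 130.6
ik [-0.31  0.36  2.43  2.33  1.53  0.95] 0.0 tilt 129.1
t 11.25 at [0.555  0.1196 0.1308] z [0.861 0.478 0.172] y [-0.218  0.655 -0.724] q [-0.3    0.429  2.428  2.351  1.545  0.949] open 0.613 F [-0.8 -1.  -0.1]
rows 1 shift [-0.0144 -0.0205  0.0072] turn [ 0.17 -1.44 -2.53]
```

View pics/p5.png

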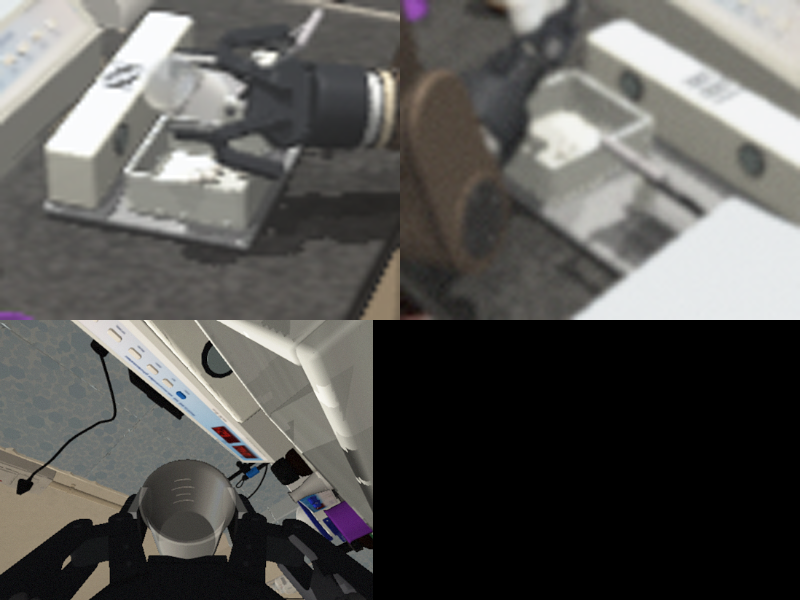

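The beaker looks empty in the wrist view at (190,510). White balls lie on the pan floor at (205,165) in the side crop and (555,140) in the scene crop. I'll carry the beaker back now.

```bash
cat > t10.py <<'E'
from pour import *
import sys
s=log(); q0=s["qpos"]
q1,r1,tc,b=pour(28,-5,80,[.54,.12,.15],q0); 
R0=R.from_quat(G["R0"]); q2,r2=ik(G["t0"]+[0,0,.12],R0,p,G["q0"]); print(q1.round(2),r1,q2.round(2),r2)
for a,bq,N in((q0,q1,8),(q1,q2,20)):
    way=[a+(bq-a)*k/N for k in range(N+1)]
    o,P=rows(way)
    for q,x in zip(way[1:],o):
        t,M=fk(q,p); M=R.from_matrix(M); l,b=lip(t,M); print(x, "tilt",np.degrees(np.arccos(min(1,b[2]))).round(),t.round(3),(t+M.apply(bo)).round(3),np.linalg.norm(x[3:]).round(1))
E
python3 t10.py
```

```text
[-0.19  0.2   2.47  2.43  1.3   0.13] 5.337009637966868e-15 [ 0.09  0.03  2.25  1.39  0.75 -0.44] 2.427264401478088e-13
[-0.0052, -0.0015, 0.0046, -0.5, 0.5, -6.7] tilt 125.0 [0.557 0.124 0.137] [0.542 0.152 0.162] 6.7
[-0.0052, -0.0022, 0.0043, -0.5, 0.4, -6.7] tilt 119.0 [0.559 0.128 0.142] [0.543 0.159 0.163] 6.7
[-0.005, -0.0029, 0.004, -0.6, 0.4, -6.6] tilt 113.0 [0.56  0.132 0.148] [0.544 0.165 0.165] 6.6
[-0.0048, -0.0035, 0.0037, -0.6, 0.3, -6.6] tilt 108.0 [0.561 0.136 0.153] [0.545 0.171 0.166] 6.6
[-0.0044, -0.0042, 0.0034, -0.6, 0.3, -6.6] tilt 102.0 [0.562 0.14  0.159] [0.546 0.177 0.167] 6.6
[-0.004, -0.0047, 0.0031, -0.6, 0.2, -6.6] tilt 96.0 [0.563 0.144 0.164] [0.547 0.181 0.168] 6.6
[-0.0035, -0.0053, 0.0028, -0.6, 0.2, -6.5] tilt 90.0 [0.563 0.148 0.17 ] [0.548 0.186 0.17 ] 6.5
[-0.003, -0.0058, 0.0025, -0.6, 0.2, -6.5] tilt 85.0 [0.563 0.152 0.176] [0.549 0.19  0.171] 6.5
[-0.0142, -0.0011, 0.0069, -0.8, -3.3, -3.1] tilt 81.0 [0.563 0.168 0.175] [0.547 0.204 0.168] 4.6
[-0.0135, -0.0017, 0.0068, -0.8, -3.3, -3.3] tilt 78.0 [0.562 0.183 0.174] [0.544 0.218 0.164] 4
[... 1072 characters left out ...]
0.302 0.123] 5.2
[-0.0025, -0.004, 0.0035, -0.2, -2.4, -4.6] tilt 28.0 [0.529 0.301 0.154] [0.507 0.304 0.12 ] 5.2
[-0.0016, -0.0036, 0.0031, -0.2, -2.3, -4.7] tilt 23.0 [0.527 0.306 0.153] [0.506 0.306 0.119] 5.2
[-0.0007, -0.0032, 0.0026, -0.3, -2.2, -4.7] tilt 19.0 [0.526 0.31  0.153] [0.507 0.306 0.117] 5.2
[0.0001, -0.0026, 0.0022, -0.3, -2.1, -4.8] tilt 14.0 [0.525 0.313 0.153] [0.508 0.306 0.117] 5.2
[0.0009, -0.002, 0.0017, -0.3, -2.0, -4.9] tilt 9.0 [0.524 0.316 0.153] [0.509 0.306 0.117] 5.3
[0.0016, -0.0013, 0.0012, -0.3, -2.0, -4.9] tilt 5.0 [0.524 0.318 0.154] [0.511 0.305 0.118] 5.3
[0.0023, -0.0005, 0.0008, -0.4, -1.9, -5.0] tilt 0.0 [0.525 0.32  0.156] [0.514 0.304 0.12 ] 5.4
```

apply_moves([
  [[-0.005,-0.004,0.0065,0,0.3,-6.6,0.6],[-0.005,-0.004,0.006,0,0.3,-6.6,0.6],[-0.005,-0.005,0.006,0,0.3,-6.6,0.6],[-0.0045,-0.005,0.005,0,0.3,-6.6,0.6],[-0.0045,-0.006,0.005,0,0.3,-6.6,0.6],[-0.004,-0.007,0.005,0,0.2,-6.6,0.6]],
])

```text
time: 12.0
eef_pos: [0.5724, 0.1436, 0.1764]
tcp_rot: [-0.549, 0.346, -0.386, 0.656]
contact_force: [0.2, -0.2, -0.3]
opening: 0.611
```

```bash
sed -i 's/^for a,bq,N.*/for a,bq,N in((q0,q2,22),):/' t10.py; python3 t10.py
```

```text
[-0.19  0.2   2.47  2.43  1.3   0.13] 8.231510665600017e-10 [ 0.09  0.03  2.25  1.39  0.75 -0.44] 2.4195743322716017e-13
[-0.0141, 0.0021, 0.0066, -1.5, -3.0, -3.1] tilt 93.0 [0.572 0.159 0.176] [0.555 0.196 0.177] 4.6
[-0.0137, 0.0013, 0.0065, -1.4, -3.0, -3.2] tilt 89.0 [0.571 0.174 0.175] [0.553 0.211 0.173] 4.6
[-0.0132, 0.0005, 0.0064, -1.3, -3.0, -3.3] tilt 85.0 [0.569 0.189 0.174] [0.549 0.224 0.17 ] 4.6
[-0.0126, -0.0002, 0.0063, -1.2, -3.0, -3.5] tilt 81.0 [0.567 0.203 0.173] [0.546 0.237 0.166] 4.8
[-0.012, -0.0009, 0.0061, -1.1, -3.0, -3.6] tilt 77.0 [0.564 0.216 0.171] [0.542 0.248 0.162] 4.8
[-0.0113, -0.0015, 0.0059, -1.0, -2.9, -3.7] tilt 73.0 [0.561 0.228 0.17 ] [0.538 0.259 0.157] 4.8
[-0.0105, -0.002, 0.0057, -0.9, -2.9, -3.8] tilt 69.0 [0.558 0.24  0.168] [0.533 0.268 0.153] 4.9
[-0.0097, -0.0025, 0.0054, -0.9, -2.8, -3.9] tilt 65.0 [0.554 0.251 0.166] [0.529 0.277 0.149] 4.9
[-0.0089, -0.0029, 0.0052, -0.8, -2.8, -4.1] tilt 61.0 [0.551 0.26  0.164] [0.525 0.284 0.144] 5.0
[-0.008, -0.0033, 0.0049, -0.7, -2.7, -4.2] tilt 56.0 [0.547 0.269 0.162] [0.521 0.291 0.14 ]
[... 484 characters left out ...]
.309 0.122] 5.3
[-0.0024, -0.0034, 0.0027, -0.5, -2.3, -4.7] tilt 29.0 [0.529 0.307 0.153] [0.506 0.31  0.119] 5.3
[-0.0015, -0.0031, 0.0023, -0.5, -2.2, -4.8] tilt 24.0 [0.527 0.31  0.152] [0.506 0.31  0.118] 5.3
[-0.0007, -0.0027, 0.0018, -0.5, -2.1, -4.9] tilt 19.0 [0.526 0.313 0.152] [0.506 0.31  0.117] 5.4
[0.0001, -0.0022, 0.0014, -0.5, -2.0, -5.0] tilt 15.0 [0.525 0.316 0.152] [0.507 0.309 0.116] 5.4
[0.0009, -0.0016, 0.0009, -0.5, -1.9, -5.0] tilt 10.0 [0.524 0.317 0.153] [0.509 0.307 0.117] 5.4
[0.0016, -0.0009, 0.0005, -0.6, -1.9, -5.1] tilt 5.0 [0.525 0.319 0.154] [0.511 0.306 0.118] 5.5
[0.0022, -0.0002, -0.0, -0.6, -1.8, -5.1] tilt 0.0 [0.525 0.32  0.156] [0.514 0.304 0.12 ] 5.4
```

apply_moves([
  [[-0.0141,0.0015,0.0066,-1.5,-3.0,-3.1,0.6],[-0.0137,0.001,0.0065,-1.4,-3.0,-3.2,0.6],[-0.0132,0,0.0064,-1.3,-3.0,-3.3,0.6],[-0.0126,-0.0005,0.0063,-1.2,-3.0,-3.5,0.6],[-0.012,-0.001,0.006,-1.1,-3.0,-3.6,0.6],[-0.0113,-0.0015,0.006,-1.0,-2.9,-3.7,0.6],[-0.0105,-0.002,0.0057,-0.9,-2.9,-3.8,0.6],[-0.0097,-0.0025,0.0054,-0.9,-2.8,-3.9,0.6],[-0.009,-0.003,0.005,-0.8,-2.8,-4.1,0.6],[-0.008,-0.0033,0.005,-0.7,-2.7,-4.2,0.6],[-0.007,-0.0035,0.0046,-0.7,-2.6,-4.3,0.6],[-0.006,-0.0037,0.0042,-0.6,-2.6,-4.4,0.6]],
])

```text
time: 13.2
eef_pos: [0.5341, 0.2912, 0.1569]
tcp_rot: [0.788, 0.082, 0.388, -0.471]
contact_force: [0.5, 0.4, 0.1]
opening: 0.609
```

```bash
cat > t11.py <<'E'
from pour import *
import sys
n=int(sys.argv[1]);u=float(sys.argv[2])
s=log(); Rm=R.from_quat(s["tcp_rot"]); l,b=lip(s["eef_pos"],Rm); print("tilt",np.degrees(np.arccos(min(b[2],1))).round(1),"bottom",(s["eef_pos"]+Rm.apply(bo)).round(4))
plan(G["t0"]+[0,0,u],R.from_quat(G["R0"]),n or None)
E
python3 t11.py 0 .1
```

```text
tilt 44.8 bottom [0.5082 0.3051 0.1291]
t 13.2 at [0.5341 0.2912 0.1569] z [ 0.534  0.806 -0.256] y [ 0.494 -0.543 -0.679] q [-0.027  0.126  2.338  1.854  1.024 -0.121] open 0.609 F [0.5 0.4 0.1]
rows 6 shift [-0.0035 -0.0025  0.0045] turn [-0.74 -3.32 -7.65]
```

apply_moves([
  [[-0.0026,-0.0025,0.004,-0.6,-2.5,-5.8,0.6],[-0.0026,-0.0022,0.0035,-0.6,-2.5,-5.8,0.6],[-0.0026,-0.002,0.0035,-0.6,-2.5,-5.8,0.6],[-0.0026,-0.002,0.0035,-0.6,-2.5,-5.8,0.6],[-0.0026,-0.0015,0.0033,-0.6,-2.5,-5.8,0.6],[-0.0026,-0.0015,0.0033,-0.6,-2.5,-5.8,0.6],[-0.0026,-0.0015,0.0033,-0.6,-2.5,-5.8,0.6],[-0.0026,-0.0015,0.0033,-0.6,-2.5,-5.8,0.6],[0,0,0,0,0,0,0.6]],
])

```text
time: 14.1
eef_pos: [0.522, 0.3217, 0.134]
tcp_rot: [0.758, 0.464, 0.404, -0.217]
contact_force: [-0.4, 0.7, 0.2]
opening: 0.61
```

```bash
python3 t11.py 5 .03
```

```text
tilt 2.7 bottom [0.5128 0.3043 0.0986]
t 14.1 at [0.522  0.3217 0.134 ] z [ 0.41   0.704 -0.58 ] y [ 0.879 -0.475  0.046] q [ 0.106  0.06   2.257  1.423  0.726 -0.527] open 0.61 F [-0.4  0.7  0.2]
rows 5 shift [-0.0112  0.0003  0.0078] turn [0.05 0.21 0.56]
```

apply_moves([
  [[-0.0112,0.0003,0.0078,0,0.2,0.56,0.6],[-0.0112,0.0003,0.0078,0,0.2,0.56,0.6],[-0.0112,0.0003,0.0078,0,0.2,0.56,0.6],[-0.0112,0.0003,0.0078,0,0.2,0.56,0.6],[-0.0112,0.0003,0.0078,0,0.2,0.56,0.6],[0,0,0,0,0,0,0.6]],
])

```text
time: 14.7
eef_pos: [0.5239, 0.3199, 0.0643]
tcp_rot: [0.767, 0.438, 0.406, -0.236]
contact_force: [-1.2, -0.8, -0.9]
opening: 0.611
```

```bash
python3 t11.py 6 0.0015
python3 - <<'E'
from plant import ctrl
import cv2,numpy as np
o=np.zeros((600,800,3),np.uint8)
a=ctrl.read_camera("side");b=ctrl.read_camera("scene")
o[:320,:400]=cv2.resize(a[170:250,210:310],(400,320),interpolation=cv2.INTER_CUBIC)
o[:320,400:]=cv2.resize(b[180:260,210:310],(400,320),interpolation=cv2.INTER_CUBIC)
o[320:,:466]=cv2.resize(a[220:280,190:290],(466,280),interpolation=cv2.INTER_CUBIC)
cv2.imwrite("pics/p6.png",o[:,:,::-1])
E
```

```text
tilt 0.7 bottom [0.5129 0.3046 0.0285]
t 14.7 at [0.5239 0.3199 0.0643] z [ 0.416  0.717 -0.56 ] y [ 0.863 -0.505 -0.006] q [ 0.095  0.23   2.26   1.636  0.742 -0.746] open 0.611 F [-1.2 -0.8 -0.9]
rows 6 shift [-0.0037  0.0002  0.0026] turn [ 0.03 -0.06 -0.13]
```

View pics/p6.png

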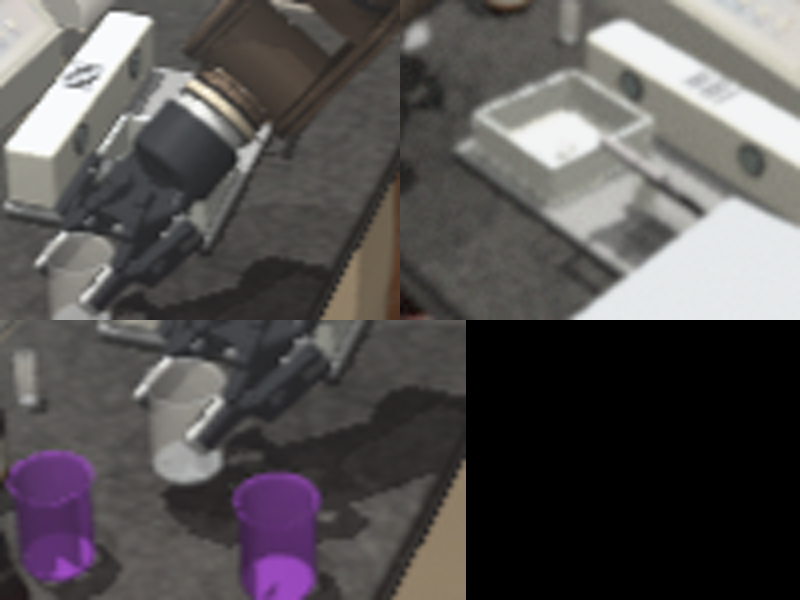

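The beaker hangs upright and empty above its old spot at (188,430), with no balls on the counter. I'll lower it.

apply_moves([
  [[-0.0037,0.0002,0.0026,0,-0.05,-0.1,0.6],[-0.0037,0.0002,0.0026,0,-0.05,-0.1,0.6],[-0.0037,0.0002,0.0026,0,-0.05,-0.1,0.6],[-0.0037,0.0002,0.0026,0,-0.05,-0.1,0.6],[-0.0037,0.0002,0.0026,0,-0.05,-0.1,0.6],[0,0,0,0,0,0,0.6]],
])

```text
time: 15.4
eef_pos: [0.5281, 0.3204, 0.0454]
tcp_rot: [0.764, 0.443, 0.409, -0.232]
contact_force: [-0.4, -0.3, 0.1]
opening: 0.613
```

```bash
python3 t11.py 2 0.000
```

```text
tilt 0.5 bottom [0.5177 0.3048 0.0095]
t 15.4 at [0.5281 0.3204 0.0454] z [ 0.42   0.716 -0.558] y [ 0.866 -0.501  0.009] q [ 0.096  0.284  2.248  1.687  0.744 -0.825] open 0.613 F [-0.4 -0.3  0.1]
rows 2 shift [-0.0045 -0.0012  0.0019] turn [ 0.19 -0.23  0.04]
```

apply_moves([
  [[-0.0035,-0.0005,0.0019,0,0,0,0.6],[-0.0035,-0.0005,0.0019,0,0,0,0.6],[0,0,0,0,0,0,0.6]],
])

```text
time: 15.7
eef_pos: [0.5268, 0.3203, 0.0367]
tcp_rot: [0.764, 0.443, 0.409, -0.232]
contact_force: [-0.2, 0.6, 0.1]
opening: 0.614
```

```bash
python3 t11.py 2 0.000
```

```text
tilt 0.5 bottom [0.5164 0.3046 0.0008]
t 15.7 at [0.5268 0.3203 0.0367] z [ 0.419  0.716 -0.558] y [ 0.866 -0.501  0.008] q [ 0.095  0.304  2.248  1.708  0.746 -0.855] open 0.614 F [-0.2  0.6  0.1]
rows 2 shift [-0.0007 -0.0006 -0.0002] turn [ 0.19 -0.23  0.04]
```

apply_moves([
  [[-0.001,0,0.0007,0,0,0,0.6],[-0.0005,0,0.0003,0,0,0,0.6],[0,0,0,0,0,0,0.6],[0,0,0,0,0,0,-1],[0,0,0,0,0,0,-1],[0,0,0,0,0,0,-1],[0,0,0,0,0,0,-1],[0,0,0,0,0,0,-1],[0,0,0,0,0,0,-1]],
])

```text
time: 16.6
eef_pos: [0.5275, 0.3205, 0.0358]
tcp_rot: [0.763, 0.443, 0.41, -0.232]
contact_force: [-0.2, 0.5, 0.0]
opening: 1.001
```

apply_moves([
  [[0,0,-0.02,0,0,0,-1],[0,0,-0.025,0,0,0,-1],[0,0,-0.025,0,0,0,-1],[0.02,0,-0.025,0,0,0,-1],[0.035,0,-0.01,0,0,0,-1],[0.04,0,0,0,0,0,-1],[0,0,0,0,0,0,-1]],
])

```text
time: 17.3
eef_pos: [0.5078, 0.2895, 0.1763]
tcp_rot: [0.765, 0.441, 0.408, -0.232]
contact_force: [-0.2, 0.7, 0.3]
opening: 1.004
```

```bash
python3 - <<'E'
from h import *
s=log();print(s["time"],s["qpos"].round(3),s["eef_pos"],s["contact_force"])
from plant import ctrl
for n in("side","wrist"):
    c=ctrl.get_calibration(n);im=ctrl.read_camera(n);np.savez(n+"6",im=im,K=c["camera_matrix"],T=c["cam_to_world"])
a=np.load("side6.npz")["im"];w=np.load("wrist6.npz")["im"]
o=np.zeros((600,800,3),np.uint8)
o[:,:400]=cv2.resize(a[165:285,200:280],(400,600),interpolation=cv2.INTER_CUBIC)
o[:300,400:]=cv2.resize(w,(400,300)); 
o[300:,400:]=cv2.resize(a[165:240,240:340],(400,300),interpolation=cv2.INTER_CUBIC)
cv2.imwrite("pics/p7.png",o[:,:,::-1])
E
```

```text
17.3 [ 0.025 -0.078  2.307  1.328  0.812 -0.394] [0.50781466 0.28949011 0.17627785] [-0.20675843  0.67595756  0.3404397 ]
```

View pics/p7.png

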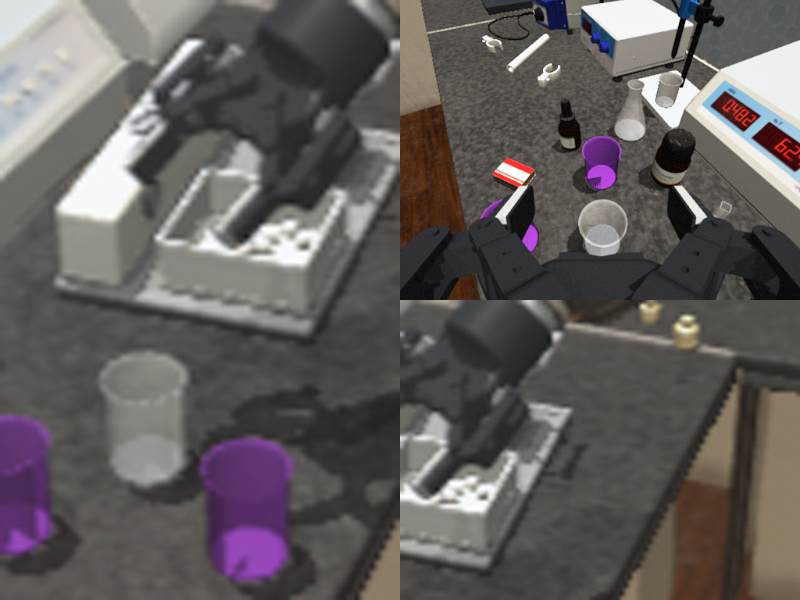

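The beaker stands upright, empty and released at (145,415), and balls can be seen in the pan at (280,235). The weights are far away at (685,330). Next is the flap.

```bash
cat > flap.py <<'E'
from pp import *
YAW=.085; O=np.array([.544,.015,0]); Rr=R.from_euler('z',YAW)
H=O+Rr.apply([0,-.075,.04])
def bar(f): return H+Rr.apply([-.095*np.sin(f),0,.095*np.cos(f)])
def fori(be,sg): # tool tilted be deg below horizontal in the flap's swing plane, jaws across the bar
    b=np.radians(be); return rot(Rr.apply([np.cos(b),0,-np.sin(b)]),sg*Rr.apply([np.sin(b),0,np.cos(b)]))
E
cat > t12.py <<'E'
from flap import *
q0=np.array(json.loads(open("log.txt").readlines()[-1])[0])
print(bar(.7),bar(0))
for be in(60,70,80,90):
  for sg in(1,-1):
    Rt=fori(be,sg);z=Rt.as_matrix()[:,2]
    for q4 in (-1.2,-.3,.8,1.6,3,4.2):
     for q6 in(-1.5,0,1.5):
      q,r=ik(bar(.7)+.019*z-.07*z,Rt,p,[-.1,.1,2,q4,.9,q6])
      if r<1e-4:
        qe,re=ik(bar(0)+.019*z,Rt,p,q); qg,rg=ik(bar(.7)+.019*z,Rt,p,q); print(be,sg,q.round(2),"grasp",qg.round(2),round(rg,4),"end",qe.round(2),round(re,4),"d",abs(q-q0).max().round(2))
E
python3 t12.py | sort -u
```

```text
60 -1 [-0.52 -0.39  2.43  0.45  0.71  2.25] grasp [-0.46 -0.17  2.39  0.55  0.52  2.17] 0.0 end [-0.39 -0.06  2.25  0.47  0.53  2.31] 0.0 d 2.64
60 1 [-0.52 -0.39  2.43  0.45  0.71 -0.89] grasp [-0.46 -0.17  2.39  0.55  0.52 -0.97] 0.0 end [-0.39 -0.06  2.25  0.47  0.53 -0.83] 0.0 d 0.88
70 -1 [-0.45 -0.28  2.31  0.24  0.82  2.47] grasp [-0.42 -0.11  2.3   0.27  0.66  2.45] 0.0 end [-0.35 -0.    2.16  0.23  0.68  2.55] 0.0 d 2.87
70 1 [-0.45 -0.28  2.31  0.24  0.82 -0.67] grasp [-0.42 -0.11  2.3   0.27  0.66 -0.69] 0.0 end [-0.35 -0.    2.16  0.23  0.68 -0.6 ] 0.0 d 1.09
80 -1 [-0.39 -0.17  2.19  0.1   0.97  2.62] grasp [-0.37 -0.03  2.21  0.11  0.81  2.61] 0.0 end [-0.32  0.07  2.06  0.09  0.85  2.68] 0.0 d 3.01
80 1 [-0.39 -0.17  2.19  0.1   0.97 -0.52] grasp [-0.37 -0.03  2.21  0.11  0.81 -0.53] 0.0 end [-0.32  0.07  2.06  0.09  0.85 -0.46] 0.0 d 1.23
90 -1 [-0.34 -0.05  2.08  0.    1.12  2.72] grasp [-0.34  0.05  2.12 -0.    0.97  2.72] 0.0 end [-0.29  0.15  1.97  0.    1.03  2.77] 0.0 d 3.11
90 1 [-0.34 -0.05  2.08  0.    1.12 -0.42] grasp [-0.34  0.05  2.12 -0.    0.97 -0.42] 0.0 end [-0.29  0.15  1.97  0.    1.03 -0.38] 0.0 d 1.33
90 1 [-0.34 -0.05  2.08 -0.    1.12 -0.42] grasp [-0.34  0.05  2.12 -0.    0.97 -0.42] 0.0 end [-0.29  0.15  1.97  0.    1.03 -0.38] 0.0 d 1.33
[ 0.4893876  -0.06492502  0.11266001] [ 0.55036733 -0.05972923  0.135     ]
```

```bash
cat > t13.py <<'E'
from flap import *
q0=log()["qpos"]
Rt=fori(72,1);z=Rt.as_matrix()[:,2]
q2,r=ik(bar(.7)+.019*z-.10*z,Rt,p,[-.45,-.28,2.31,.24,.82,-.67]); print(q2.round(2),r)
N=14
o,P=rows([q0+(q2-q0)*k/N for k in range(N+1)])
for x,t in zip(o,P[1:]): print(x,t.round(3),np.linalg.norm(x[3:]).round(1))
E
python3 t13.py
```

```text
[-0.45 -0.33  2.28  0.2   0.92 -0.63] 1.4645936350324931e-08
[-0.0092, 0.0116, -0.0133, -0.4, -2.4, -3.8] [0.506 0.269 0.17 ] 4.5
[-0.0113, 0.011, -0.0136, -0.4, -2.6, -3.7] [0.508 0.248 0.17 ] 4.5
[-0.0134, 0.0103, -0.0138, -0.3, -2.7, -3.6] [0.509 0.226 0.17 ] 4.5
[-0.0154, 0.0094, -0.014, -0.3, -2.9, -3.5] [0.509 0.203 0.169] 4.6
[-0.0174, 0.0082, -0.014, -0.2, -3.1, -3.3] [0.509 0.179 0.169] 4.5
[-0.0192, 0.0069, -0.014, -0.0, -3.2, -3.2] [0.507 0.155 0.169] 4.5
[-0.0209, 0.0054, -0.0139, 0.1, -3.3, -3.1] [0.505 0.129 0.169] 4.5
[-0.0224, 0.0038, -0.0137, 0.2, -3.5, -2.9] [0.503 0.103 0.17 ] 4.5
[-0.0238, 0.002, -0.0134, 0.4, -3.6, -2.8] [0.499 0.076 0.171] 4.6
[-0.025, 0.0002, -0.0131, 0.6, -3.7, -2.7] [0.494 0.048 0.173] 4.6
[-0.026, -0.0018, -0.0127, 0.8, -3.7, -2.5] [0.489 0.02  0.176] 4.5
[-0.0268, -0.0039, -0.0122, 1.0, -3.8, -2.4] [ 0.482 -0.009  0.18 ] 4.6
[-0.0274, -0.006, -0.0116, 1.2, -3.8, -2.3] [ 0.474 -0.038  0.184] 4.6
[-0.0279, -0.0081, -0.011, 1.4, -3.9, -2.2] [ 0.464 -0.067  0.19 ] 4.7
```

apply_moves([
  [[-0.008,0.0116,-0.0145,-0.4,-2.4,-3.8,-1],[-0.01,0.011,-0.0145,-0.4,-2.6,-3.7,-1],[-0.0124,0.0103,-0.0145,-0.3,-2.7,-3.6,-1],[-0.0145,0.0094,-0.015,-0.3,-2.9,-3.5,-1],[-0.0165,0.0082,-0.015,-0.2,-3.1,-3.3,-1],[-0.0185,0.007,-0.015,0,-3.2,-3.2,-1],[-0.02,0.0054,-0.015,0.1,-3.3,-3.1,-0.5]],
])

```text
time: 18.1
eef_pos: [0.4925, 0.1241, 0.161]
tcp_rot: [0.722, 0.624, 0.294, -0.055]
contact_force: [-0.8, 0.5, -0.2]
opening: 0.854
```

```bash
sed -i 's/^N=14/N=8/' t13.py; python3 t13.py
```

```text
[-0.45 -0.33  2.28  0.2   0.92 -0.63] 1.4645140101599276e-08
[-0.0188, 0.0045, -0.0118, -0.0, -2.9, -2.5] [0.492 0.102 0.163] 3.8
[-0.0198, 0.0033, -0.0116, 0.1, -3.0, -2.4] [0.49  0.079 0.165] 3.8
[-0.0208, 0.002, -0.0114, 0.2, -3.1, -2.3] [0.488 0.055 0.167] 3.9
[-0.0216, 0.0006, -0.0111, 0.4, -3.2, -2.2] [0.485 0.031 0.171] 3.9
[-0.0223, -0.0008, -0.0108, 0.5, -3.2, -2.1] [0.481 0.007 0.174] 3.9
[-0.0229, -0.0023, -0.0105, 0.7, -3.2, -2.0] [ 0.476 -0.018  0.179] 3.8
[-0.0234, -0.0038, -0.0101, 0.8, -3.3, -1.9] [ 0.471 -0.042  0.184] 3.9
[-0.0238, -0.0053, -0.0096, 1.0, -3.3, -1.9] [ 0.464 -0.067  0.19 ] 3.9
```

```bash
python3 -c "
from plant import ctrl
import numpy as np
np.save('wpan.npy',ctrl.read_camera('wrist'))"
```

apply_moves([
  [[-0.018,0.0045,-0.0125,0,-2.9,-2.5,-0.5],[-0.019,0.0033,-0.0125,0.1,-3.0,-2.4,-0.5],[-0.02,0.002,-0.0125,0.2,-3.1,-2.3,-0.5],[-0.021,0.0006,-0.012,0.4,-3.2,-2.2,-0.5],[-0.022,-0.0008,-0.012,0.5,-3.2,-2.1,-0.5],[-0.0225,-0.0023,-0.0115,0.7,-3.2,-2.0,-0.5],[-0.023,-0.0038,-0.011,0.8,-3.3,-1.9,-0.5],[-0.0235,-0.0053,-0.011,1.0,-3.3,-1.9,-0.5],[0,0,0,0,0,0,-0.5]],
])

```text
time: 19.05
eef_pos: [0.4501, -0.0704, 0.1805]
tcp_rot: [0.668, 0.731, 0.102, 0.093]
contact_force: [-0.1, 0.3, -0.1]
opening: 0.747
```

```bash
cat > t14.py <<'E'
from flap import *
Rt=fori(72,1);z=Rt.as_matrix()[:,2]
plan(bar(.7)+.019*z-.06*z,Rt)
from plant import ctrl
c=ctrl.get_calibration("wrist");w=ctrl.read_camera("wrist");np.savez("wrist8",im=w,K=c["camera_matrix"],T=c["cam_to_world"])
s=ctrl.read_camera("side")
a=np.load("wpan.npy"); o=np.zeros((600,800,3),np.uint8)
o[:384,:512]=w; o[384:,:288]=cv2.resize(a,(288,216)); o[384:,300:]=cv2.resize(s[170:240,210:372],(500,216),interpolation=cv2.INTER_CUBIC)
o[:384,512:]=cv2.resize(a[100:384,:213],(288,384))
cv2.imwrite("pics/p8.png",o[:,:,::-1])
E
python3 t14.py
```

```text
t 19.05 at [ 0.4501 -0.0704  0.1805] z [ 0.272  0.025 -0.962] y [0.958 0.086 0.273] q [-0.459 -0.331  2.296  0.177  0.946 -0.636] open 0.747 F [-0.1  0.3 -0.1]
rows 1 shift [0.002  0.018  0.0351] turn [-2.14 -0.09  0.25]
```

View pics/p8.png

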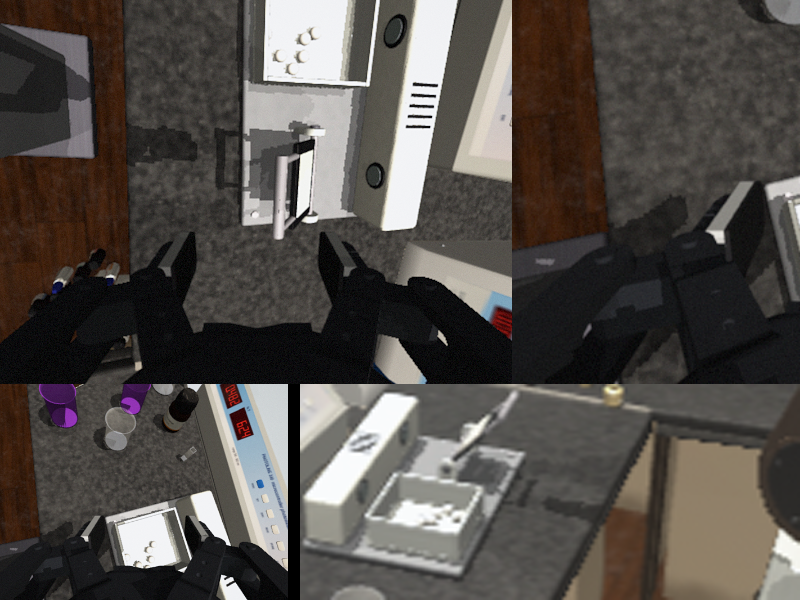

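All six balls lie in the pan, at wrist pixels (303,33), (312,33), (282,57), (292,55), (300,55) and (292,69). The flap bar runs from (281,157) to (279,236), and the bearing cheeks are at (313,131) and (309,217).

```bash
python3 - <<'E'
from flap import *
z=np.load("wrist8.npz");K,T=z["K"],z["T"]
print("proj of predicted bar ends", [proj(K,T,bar(.7)+Rr.apply([0,s*.034,0])).round(1) for s in(1,-1)],"hinge",[proj(K,T,H+Rr.apply([0,s*.0475,0])).round(1) for s in(1,-1)])
for zz in(.105,.1127,.12):
    a,b=[plane(K,T,u,v,zz) for u,v in((281,157),(279,236))]; print(zz,a.round(4),b.round(4),"mid",((a+b)/2).round(4),"len",np.linalg.norm(a-b).round(4))
print(bar(.7))
E
```

```text
proj of predicted bar ends [array([282.3, 154. ]), array([279.9, 235.9])] hinge [array([313. , 128.7]), array([308.1, 214.6])]
0.105 [ 0.4887 -0.0345  0.105 ] [ 0.4947 -0.1024  0.105 ] mid [ 0.4917 -0.0684  0.105 ] len 0.0682
0.1127 [ 0.4857 -0.0334  0.1127] [ 0.4914 -0.0988  0.1127] mid [ 0.4886 -0.0661  0.1127] len 0.0657
0.12 [ 0.4828 -0.0324  0.12  ] [ 0.4884 -0.0955  0.12  ] mid [ 0.4856 -0.064   0.12  ] len 0.0633
[ 0.4893876  -0.06492502  0.11266001]
```

apply_moves([
  [[0.001,0.009,0.017,-1,0,0,0],[0.001,0.009,0.017,-1,0,0,0],[0,0,0,0,0,0,0],[0,0,0,0,0,0,0]],
])

```text
time: 19.55
eef_pos: [0.4746, -0.0602, 0.1462]
tcp_rot: [0.667, 0.729, 0.117, 0.097]
contact_force: [0.2, 1.0, 0.2]
opening: 0.503
```

```bash
cat > t15.py <<'E'
from flap import *
import sys
f,back,n=float(sys.argv[1]),float(sys.argv[2]),int(sys.argv[3])
Rt=fori(72,1);z=Rt.as_matrix()[:,2]
plan(bar(f)+(.019-back)*z,Rt,n)
E
python3 t15.py .7 0 4
```

```text
t 19.55 at [ 0.4746 -0.0602  0.1462] z [ 0.298  0.04  -0.954] y [0.95  0.082 0.3  ] q [-0.424 -0.232  2.292  0.217  0.832 -0.639] open 0.503 F [0.2 1.  0.2]
rows 4 shift [-0.0016  0.0009  0.0138] turn [-0.13 -0.21  0.02]
```

apply_moves([
  [[-0.0016,0.0009,0.0138,0,-0.2,0,0],[-0.0016,0.0009,0.0138,0,-0.2,0,0],[-0.0016,0.0009,0.0138,0,-0.2,0,0],[0,0,0,0,0,0,0]],
])

```text
time: 19.95
eef_pos: [0.4897, -0.0618, 0.1075]
tcp_rot: [0.668, 0.729, 0.114, 0.101]
contact_force: [0.0, 0.8, 0.4]
opening: 0.495
```

```bash
python3 t15.py .7 0 1
```

```text
t 19.95 at [ 0.4897 -0.0618  0.1075] z [ 0.299  0.032 -0.954] y [0.95  0.083 0.3  ] q [-0.408 -0.128  2.286  0.223  0.728 -0.644] open 0.495 F [0.  0.8 0.4]
rows 1 shift [-0.0032  0.0012  0.0139] turn [-0.53 -0.35  0.11]
```

apply_moves([
  [[-0.003,0.001,0.0135,-0.5,-0.3,0,0],[0,0,0,0,0,0,0.5],[0,0,0,0,0,0,1],[0,0,0,0,0,0,1],[0,0,0,0,0,0,1],[0,0,0,0,0,0,1],[0,0,0,0,0,0,1]],
], force=25)

```text
time: 20.65
eef_pos: [0.4954, -0.0638, 0.0976]
tcp_rot: [0.668, 0.727, 0.117, 0.107]
contact_force: [4.1, -0.4, -5.8]
opening: 0.107
```

```bash
python3 t15.py .7 0 1
```

```text
t 20.65 at [ 0.4954 -0.0638  0.0976] z [ 0.312  0.027 -0.95 ] y [0.946 0.08  0.313] q [-0.408 -0.101  2.286  0.236  0.688 -0.655] open 0.107 F [ 4.1 -0.4 -5.8]
rows 1 shift [-0.0006 -0.0011  0.0028] turn [ 0.25 -0.03 -0.06]
```

```bash
cat > t16.py <<'E'
from flap import *
import sys
fs=list(map(float,sys.argv[1:]))
s=log(); Rm=R.from_quat(s["tcp_rot"]); z=Rm.as_matrix()[:,2]; t=s["eef_pos"]
v=Rr.inv().apply(t-.0165*z-H); print("t",s["time"],"bar rel hinge",v.round(4),"lean",np.arctan2(-v[0],v[2]).round(3),"rad",np.hypot(v[0],v[2]).round(4),"F",s["contact_force"].round(1),s["wrist_torque"].round(2),"open",s["opening"].round(3))
c=t
for f in fs:
    n=bar(f)+.0165*z; print(f,Rm.inv().apply(n-c).round(4)); c=n
print("turn",np.degrees((Rm.inv()*fori(72,1)).as_rotvec()).round(2))
E
python3 t16.py .65 .6 .55 .5 .45
```

```text
Traceback (most recent call last):
  File "t16.py", line 5, in <module>
    v=Rr.inv().apply(t-.0165*z-H); print("t",s["time"],"bar rel hinge",v.round(4),"lean",np.arctan2(-v[0],v[2]).round(3),"rad",np.hypot(v[0],v[2]).round(4),"F",s["contact_force"].round(1),s["wrist_torque"].round(2),"open",s["opening"].round(3))
                                                                                                                                                                                                                              ^^^^^^^^^^^^^^^^^^
AttributeError: 'float' object has no attribute 'round'
```

```bash
sed -i 's/s\["opening"\].round(3)/round(s["opening"],3)/' t16.py; python3 t16.py .65 .6 .55 .5 .45
```

```text
t 20.65 bar rel hinge [-0.0603  0.0006  0.0732] lean 0.689 rad 0.0949 F [ 4.1 -0.4 -5.8] [-0.07 -0.14 -0.17] open 0.107
0.65 [-0.0006  0.0034 -0.0014]
0.6 [ 0.      0.0045 -0.0014]
0.55 [ 0.      0.0046 -0.0012]
0.5 [ 0.      0.0046 -0.001 ]
0.45 [ 0.      0.0047 -0.0007]
turn [ 0.25 -0.03 -0.06]
```

apply_moves([
  [[0,0.0035,-0.0014,0,0,0,1],[0,0.0045,-0.0014,0,0,0,1],[0,0.0046,-0.0012,0,0,0,1],[0,0.0046,-0.001,0,0,0,1],[0,0.0047,-0.0007,0,0,0,1],[0,0,0,0,0,0,1]],
])

```text
time: 21.25
eef_pos: [0.5145, -0.0626, 0.1109]
tcp_rot: [0.668, 0.728, 0.115, 0.105]
contact_force: [-0.1, -1.4, -2.6]
opening: 0.103
```

```bash
python3 t16.py .4 .35 .3 .25 .2
```

```text
t 21.25 bar rel hinge [-0.041   0.0002  0.0866] lean 0.443 rad 0.0958 F [-0.1 -1.4 -2.6] [-0.23  0.38 -0.26] open 0.103
0.4 [-0.0002  0.0041  0.0004]
0.35 [-0.      0.0047 -0.0003]
0.3 [-0.      0.0047 -0.0001]
0.25 [-0.      0.0047  0.0002]
0.2 [-0.      0.0047  0.0004]
turn [-0.03 -0.04  0.  ]
```

Tracking well, with low forces. I'll continue along the arc.

apply_moves([
  [[0,0.0042,0,0,0,0,1],[0,0.0047,-0.0003,0,0,0,1],[0,0.0047,-0.0001,0,0,0,1],[0,0.0047,0.0002,0,0,0,1],[0,0.0047,0.0004,0,0,0,1],[0,0,0,0,0,0,1]],
])

```text
time: 21.85
eef_pos: [0.5393, -0.061, 0.1201]
tcp_rot: [0.668, 0.728, 0.115, 0.106]
contact_force: [-1.5, -1.0, 0.3]
opening: 0.106
```

```bash
python3 t16.py .15 .1 .06 0.03 0
```

```text
t 21.85 bar rel hinge [-0.0162 -0.0003  0.0957] lean 0.168 rad 0.0971 F [-1.5 -1.   0.3] [-0.29  0.49 -0.29] open 0.106
0.15 [0.0003 0.0014 0.0024]
0.1 [-0.      0.0047  0.0009]
0.06 [-0.      0.0037  0.0009]
0.03 [-0.      0.0027  0.0008]
0.0 [-0.      0.0027  0.0008]
turn [0.07 0.02 0.04]
```

apply_moves([
  [[0,0.002,0.0012,0,0,0,1],[0,0.0045,0.001,0,0,0,1],[0,0.0037,0.001,0,0,0,1],[0,0.0022,0.0008,0,0,0,1],[0,0,0,0,0,0,1],[0,0,0,0,0,0,1]],
])

```text
time: 22.45
eef_pos: [0.5548, -0.0599, 0.1216]
tcp_rot: [0.668, 0.727, 0.116, 0.108]
contact_force: [-1.8, -1.4, 2.0]
opening: 0.102
```

```bash
python3 t16.py 0; python3 - <<'E'
from flap import *
from plant import ctrl
ims={}
for n in("side","scene","wrist"):
    c=ctrl.get_calibration(n);im=ctrl.read_camera(n);np.savez(n+"9",im=im,K=c["camera_matrix"],T=c["cam_to_world"]);ims[n]=im
o=np.zeros((600,800,3),np.uint8)
pu=lambda n,q:(lambda c:proj(c["camera_matrix"],c["cam_to_world"],q).round(1))(ctrl.get_calibration(n))
for n in("side","wrist"): print(n,"hinge ends",[pu(n,H+Rr.apply([0,s*.0475,0])) for s in(1,-1)],"bar ends f=0",[pu(n,bar(0)+Rr.apply([0,s*.034,0])) for s in(1,-1)])
o[:300,:400]=cv2.resize(ims["side"][160:235,235:335],(400,300),interpolation=cv2.INTER_CUBIC)
o[:300,400:]=cv2.resize(ims["scene"][195:255,240:320],(400,300),interpolation=cv2.INTER_CUBIC)
o[300:,:400]=cv2.resize(ims["wrist"],(400,300))
o[300:,400:]=cv2.resize(ims["wrist"][60:285,180:480],(400,300),interpolation=cv2.INTER_CUBIC)
cv2.imwrite("pics/p9.png",o[:,:,::-1])
E
```

```text
t 22.45 bar rel hinge [-0.0008 -0.0006  0.0972] lean 0.008 rad 0.0972 F [-1.8 -1.4  2. ] [-0.26  0.39 -0.28] open 0.102
0.0 [0.0006 0.     0.0024]
turn [0.24 0.06 0.03]
side hinge ends [array([257.1, 196.7]), array([264. , 184.8])] bar ends f=0 [array([258. , 173.1]), array([263.1, 165.1])]
wrist hinge ends [array([217. , 137.7]), array([221.3, 251.9])] bar ends f=0 [array([256.7, 186.3]), array([256.6, 310.7])]
```

View pics/p9.png

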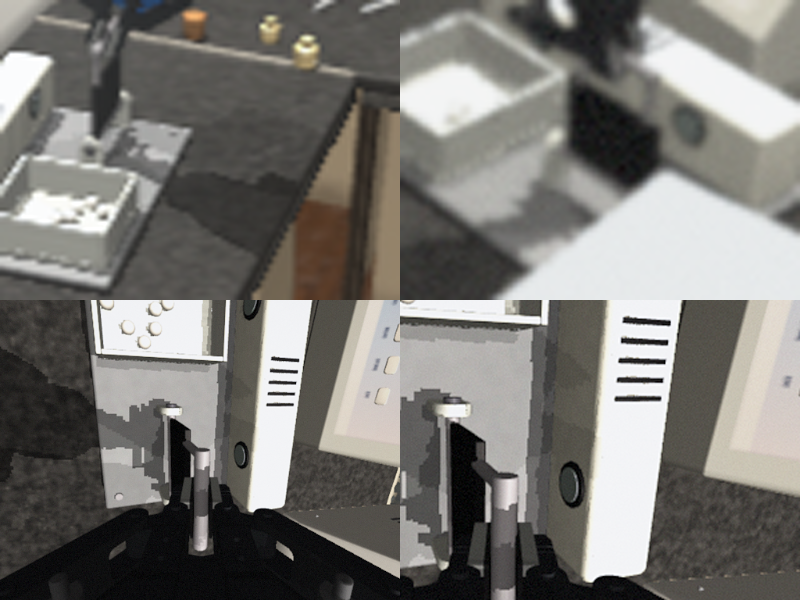

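The side crop shows the flap upright at (103,90). In the wrist view the bar end is at (202,451) and the cheek at (171,408), which matches the prediction for zero lean to within about 2 px. I'll do a short settle and one check before handing in.

apply_moves([
  [[0,0,0,0,0,0,1],[0,0,0,0,0,0,1],[0,0,0,0,0,0,1],[0,0,0,0,0,0,1]],
])

```text
time: 23.0
eef_pos: [0.5546, -0.06, 0.1216]
tcp_rot: [0.668, 0.727, 0.117, 0.108]
contact_force: [-1.2, -1.6, 0.7]
opening: 0.107
```

```bash
python3 t16.py 0; python3 - <<'E'
from h import *
from plant import ctrl
s=ctrl.read_camera("side"); a=np.load("side6.npz")["im"]; d=cv2.absdiff(s,a)[225:262,215:245]
print("beaker patch mean diff vs release",d.mean(), "dq",abs(ctrl.get_state()["dq"]).max())
E
```

```text
t 23.0 bar rel hinge [-0.001  -0.0006  0.0972] lean 0.01 rad 0.0972 F [-1.2 -1.6  0.7] [-0.18  0.33 -0.23] open 0.107
0.0 [0.0006 0.0002 0.0024]
turn [0.28 0.07 0.01]
beaker patch mean diff vs release 10.136936936936937 dq 0.0019570908324396015
```

```bash
python3 -c "
from plant import ctrl
print(ctrl.sign_off())"
```

```text
the job is handed in; nothing more can be done
None
```

The job is handed in at 23.0 s. The balls were poured, the beaker was set down and let go, and the arm is gripping the flap bar and holding it upright.

**Last checks:**
- **Balls:** the wrist picture taken before the flap was gripped shows all six in the pan.
- **Beaker:** it was empty, upright and released within a few millimetres of where it started.
- **Flap:** lean is about +0.01 rad from arm geometry, and the wrist picture agrees to within about 2 px. The bar is gripped (about 9 mm opening, grip set to 25 N) and the arm is still.
- **Bystanders:** none looked shifted in the pictures, but I did not measure them.

**What did not go cleanly:**
- **Contact near the pan:** the gripper pressed on something with about 9.5 N while I was lining up the pour, most likely the pan wall. I raised the arm about 16 mm and the force went away.
- **Flap radius:** the bar came out 97 mm from the hinge instead of 95 mm, which is within calibration error or a slight slip along the pads.
- **Beaker comparison:** a final automatic check of the beaker against an earlier side picture showed a mean difference of about 10 grey levels. I put this down to the arm's changed shadow and did not view that last picture.

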